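# Make up two training kits on the fold-down rack shelf

### The job

Make up two kits from the stock on the flap. Build the warm-up kit as one upright stack of the weight plate, the grip ring and the canister, centred on the round rubber pad, widest base at the bottom and narrowest on top; make up the hand kit in the metal tray, with the dumbbell lying flat in the wider compartment and the finger exerciser standing in the narrower one with its buttons up. Leave the water bottle, the timer and the cork block where they are.

Things in the scene. Friction and masses are not known exactly. Their poses are not given: they have to be found in the camera images.
- dumbbell: Small hex dumbbell, 130 mm long, about 0.55 kg, lying on a flat of its two black rubber hexagonal heads (each 31 mm long, 44 mm across flats, 51 mm across corners). Between the heads is a 68 mm long bare steel handle, 26 mm in diameter. Origin at the middle of the handle on its axis, 22 mm above whatever it lies on; x runs along the handle.
- weight_plate: Small steel weight plate lying flat: dark disc 66 mm in diameter, 20 mm thick, about 0.38 kg, with a 26 mm hole through its bright hub; rim and hub are equally high. Origin at the centre of its underside, z up.
- grip_ring: Green silicone hand-grip ring lying flat (stiff, does not give): 56 mm outside diameter, 26 mm hole, 20 mm high, about 60 g. Origin at the centre of its underside, z up.
- canister: Stainless canister with a flat lid, standing: 44 mm in diameter, 65 mm high, about 120 g. Origin at the centre of its underside, z up.
- finger_exerciser: Plastic finger exerciser, standing: grey body 80 mm long (x), 28 mm thick (y), 38 mm high, with four black finger buttons on short stems above it (24 mm thick in y, tops at 58 mm); rigid, the buttons do not move; about 100 g. Origin at the centre of its underside, x along its length, z up.
- round_pad: Round black rubber pad, fixed, 110 mm in diameter, 5 mm thick: the place of the stack. Origin at the centre of its underside (top at z = 5 mm).
- tray: Shallow metal tray, fixed, 155 mm (x) by 200 mm (y); floor 4 mm thick, walls 5 mm thick, tops 12 mm above its underside. A wall along y makes two compartments, each 190 mm long in y: the wider, 85 mm across, centred at x = +30 mm (away from the robot); the narrower, 55 mm across, centred at x = -45 mm (robot's side). Origin at the centre of the underside, z up.
- water_bottle: Bystander: aluminium water bottle, 66 mm in diameter, 170 mm high, standing. Origin at the centre of its underside.
- interval_timer: Bystander: black gym timer, a box 50 mm (x) by 85 mm (y) by 45 mm high. Origin at the centre of its underside.
- cork_block: Bystander: cork exercise block 60 mm (x) by 140 mm (y) by 50 mm high, beyond the tray and pad. Origin at the centre of its underside.
Not all that is in view belongs to the job. What is shaped like the canister but blue is not meant.

How it is judged:
By the outcome, as a careful person would: the job done as asked, in the order asked, and still so for the second after the job is handed in, with the robot touching nothing.
It also fails if it takes over 131 s, if anything falls off the work surface, if the arm or the gripper's body presses on something with over 40 N, if the wrist force passes 120 N, or if a joint passes its speed limit or range.

### The arm

A 7-joint arm with a two-finger parallel gripper is mounted at the origin on the work surface. World frame = base frame: x ahead of the robot, y to its left, z up, the work surface at z = 0. Lengths are in m, angles in rad, forces in N, time in s.
With the tool pointing down it reaches from about 0.425 to 0.875 m from the base axis. Payload 4.7 kg.
Tool frame: the origin (TCP) lies midway between the tips of the shut fingers; the grasp point (between the pads) lies ctrl.grasp_offset behind it (ctrl.grasp_offset is the distance from the TCP to the grasp point, in m); z points along the fingers, y is the line along which they close (so a half turn about z gives the same grasp; the last joint's range is limited). The gripper opens to 87 mm and grips with 3 to 60 N. Pads are 19 mm wide; open, the fingers measure 117 mm over their backs; the gripper's body (75 mm by 190 mm) begins 51 mm behind the grasp point.
Start: joints at [1.267, 0.321, -0.07, 1.45, 0.023, 1.371, -0.057], TCP at [0.203, -0.617, 0.196] pointing down, gripper open.
Joint ranges: [-2.86, 2.86], [-0.3, 2.09], [-1.38, 1.24], [0.06, 2.45], [-1.56, 4.7], [0.09, 2.05], [-2.69, 2.69]. Speed limits (rad/s): [2.57, 2.57, 3.14, 3.14, 3.14, 3.14, 3.14].

### API

Orientations are given as a rotation vector (axis times angle).
In Python, from bench import ctrl gives the robot as it stands. The module is installed in compiled form; this text tells all that it offers.
- The arm moves only by the tool jog_arm, never from a script. Its argument "moves" is one flat list of numbers, 7 for each row, row after row: the shift along the tool's x, y, z in units of 30 cm (1.0 is 30 cm), then the turn, a rotation vector about the tool's x, y, z in units of 60 degrees (1.0 is 60 degrees), then the gripper's target within -1 to 1 (fully open at 1, half-way at 0, shut at -1). In form: [x, y, z, wx, wy, wz, fingers, x, y, z, wx, wy, wz, fingers, ...]. A call has exactly 8 rows; each row is the pose to reach, as a shift and turn from the pose commanded when the call began, along the tool's axes at that moment; what a row does not reach only later rows make up. A row lasts 1/8 s, in which the tool goes at most 62.5 mm and 10.7 degrees, less where a joint would pass 70% of its speed; a pose out of reach is approached as far as the arm can. A call with a number of a shift or a turn outside -1 to 1 is refused whole. A call with a gripper value outside its range is refused whole. The fingers move at their own pace and stop on an object; "newtons" is the grip in N (left out, the last holds). Time passes only in rows, so rows that repeat a pose let the fingers close, or fill a call up. It gives the time, the measured TCP pose, the force, the opening and the grip force at its end, in the units of the state.
- ctrl.get_state(): the state, without advancing time (a new reading comes with each control period).
- ctrl.get_image(name): name is "scene" or "side" or "wrist"; returns a dict with "pixels" (480x640x3 uint8, red, green, blue), "fx", "fy", "cx", "cy" (pixels), "xyz" and "rotation" of the camera in the world; the wrist camera has in their place "tool_from_camera" (4x4, takes a point from camera to tool coordinates, whose origin is the TCP and whose axes are the flange's). Camera axes: x right, y up, looking along -z (the intrinsics and any distortion apply to the point x, -y, -z); pixel columns grow to the right and rows downward; lengths in m; the calibration is good to about 2 mm. A picture is of the moment at which its call begins: read the wrist's pose just before it. There is no depth.
- ctrl.close_job(): hands the job in; it is judged then, once.
The state is a dict: "time": time; "joint_positions": joint angles; "qd": joint speeds; "joint_torque": joint torques, N m; "position": TCP position; "tool_rot": TCP orientation; "ft_force": force on the tool from outside, world axes, zero at the start; "torque": the same for the moment, N m; "grip_width": opening from 0.0 (shut) to 1.0 (fully open); "grip_force": force on a finger pad.
Only numpy, scipy, OpenCV 4.12 (cv2) and the standard library are available. Lean on these libraries where they do the work, as an engineer would, in place of code of your own. Each camera call takes 0.05 s, during which the arm holds its last target. There are 200 camera calls.

## Working session

There is one attempt and no reset: what is moved stays moved. The work goes in short steps, Python scripts to look and compute and a tool call to move; the robot and the scene stay as the last step left them, time stands still between calls to the robot, and variables do not carry over. Pictures are saved under pics/ and viewed, at most 14 in all, crops included, and the job is handed in when it is done.

Besides the shell and the picture viewer there is one more tool, called after "Request:" as name(argument=value, ...) on one line, values as JSON. jog_arm: Moves the arm, as the interface text tells. Its arguments: {"type":"object","properties":{"moves":{"type":"array"},"newtons":{"type":"number"}},"required":["moves"]}

```bash
mkdir -p pics; cat > h.py <<'E'
import numpy as np, cv2, json
from scipy.spatial.transform import Rotation as R
from bench import ctrl
def snap(n,f):
    s=ctrl.get_state(); d=ctrl.get_image(n); cv2.imwrite('pics/'+f+'.png',d['pixels'][:,:,::-1])
    c={k:(np.array(v).tolist()) for k,v in d.items() if k!='pixels'}
    if n=='wrist':
        T=np.eye(4);T[:3,:3]=R.from_rotvec(s['tool_rot']).as_matrix();T[:3,3]=s['position']
        W=T@np.array(d['tool_from_camera']);c['xyz']=W[:3,3].tolist();c['rotation']=W[:3,:3].tolist()
    json.dump(c,open('pics/'+f+'.json','w')); return c
def rot(c):
    r=np.array(c['rotation']); return r if r.shape==(3,3) else (R.from_rotvec(r).as_matrix() if r.size==3 else R.from_quat(r).as_matrix())
def px(f,u,v,z):
    c=json.load(open('pics/'+f+'.json'));D=np.array(c.get('distortion',c.get('dist',[0,0,0,0.])),float).ravel()
    K=np.array([[c['fx'],0,c['cx']],[0,c['fy'],c['cy']],[0,0,1]])
    p=cv2.undistortPoints(np.array([[[u,v]]],float),K,D)[0,0]
    d=rot(c)@np.array([p[0],-p[1],-1]);o=np.array(c['xyz']);return o+d*(z-o[2])/d[2]
def proj(f,P):
    c=json.load(open('pics/'+f+'.json'));q=rot(c).T@(np.array(P)-c['xyz'])
    return c['cx']+c['fx']*q[0]/-q[2], c['cy']-c['fy']*q[1]/-q[2]
def tool(P):
    "shift in tool units from now to world TCP point P"
    s=ctrl.get_state();return R.from_rotvec(s['tool_rot']).as_matrix().T@(np.array(P)-s['position'])/0.3
E
python3 - <<'E'
from h import *
s=ctrl.get_state();print({k:np.round(v,3).tolist() for k,v in s.items()},ctrl.grasp_offset)
for n in('scene','side','wrist'): print(n,snap(n,n+'0'))
E
```

```text
{'time': 0.0, 'joint_positions': [1.267, 0.322, -0.07, 1.452, 0.023, 1.371, -0.057], 'qd': [0.001, -0.001, 0.0, 0.001, -0.002, 0.001, 0.001], 'joint_torque': [-0.0, -49.129, -0.405, -31.253, -0.064, 0.044, 0.0], 'position': [0.203, -0.617, 0.195], 'tool_rot': [-3.1, -0.497, 0.001], 'ft_force': [-0.523, 0.043, -0.309], 'torque': [0.004, 0.043, 0.047], 'grip_force': 0.0, 'grip_width': 1.0} 0.0187
scene {'fx': 532.1862178092043, 'fy': 532.1862178092043, 'cx': 315.6718400287075, 'cy': 238.35375841887813, 'xyz': [1.4551586361098132, 0.32781338988746883, 1.1528850935232549], 'rotation': [0.4557553579509566, 0.6518743398546898, 1.8511011846178114]}
side {'fx': 465.6681977457671, 'fy': 465.6681977457671, 'cx': 317.8147960283799, 'cy': 237.52476429558007, 'xyz': [0.09152114364601183, 0.5419329338290048, 0.8035345042630854], 'rotation': [0.368363320189737, -0.9291491523226371, -2.2423936889503446]}
wrist {'fx': 356.73209674713974, 'fy': 356.73209674713974, 'cx': 321.77017768069385, 'cy': 233.68969710579938, 'tool_from_camera': [[-0.0002422135067918707, 0.9639222501862371, 0.26618384047217586, 0.07205501502155018], [0.9999996353243097, 1.5482874444202003e-05, 0.0008538802764511643, -0.00020487252221157437], [0.0008189529064853557, 0.26618395022273644, -0.9639219024173872, -0.18838204916343262], [0.0, 0.0, 0.0, 1.0]], 'xyz': [0.2713861645602126, -0.5945376373764442, 0.38305294915272475], 'rotation': [[0.31223583427304935, 0.9154935654213535, 0.25373276388339966], [-0.9500012612831205, 0.3016026349255443, 0.08082978514413433], [-0.0025273219603288303, -0.26628440111667223, 0.963891192181795]]}
```

View pics/scene0.png

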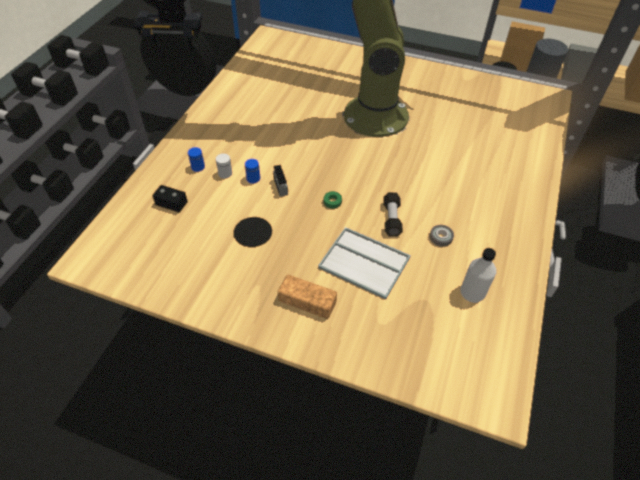

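View pics/side0.png

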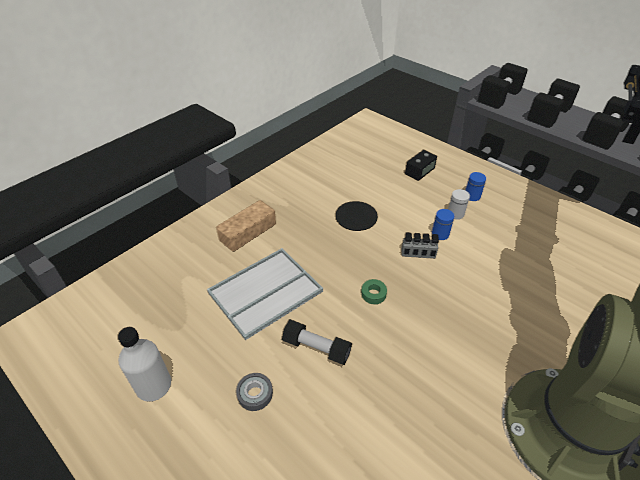

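Scene: silver canister (223,166) between two blue ones (196,159), (252,171); plate (441,235), ring (332,199), dumbbell (393,213), exerciser (281,181), tray (365,262), pad (253,231). Side: canister (459,204), blue ones (476,186), (443,223), exerciser (420,245), ring (374,291), plate (255,391), dumbbell (317,341), pad (356,215).

```bash
python3 - <<'E'
from h import *
print('base',proj('scene0',[0,0,0]),proj('side0',[0,0,0]),'tcp',proj('scene0',[.203,-.617,.196]))
q=dict(canTop=(223,160,459,196,.065),ring=(332,198,374,289,.02),plate=(441,233,255,389,.02),pad=(253,231.5,356.5,215.5,.005),db=(393,213,317,341,.022),ex=(281,185,421,250,.02),timer=(170,198,421,164,.022),bottle=(489,254,127,336,.165),blueA=(196,153,477,178,.065),blueB=(252,165,444,215,.065))
for k,(a,b,c,d,z) in q.items(): print(k,px('scene0',a,b,z)[:2].round(3),px('side0',c,d,z)[:2].round(3))
for n,l in (('scene0',[(346,230),(409,259),(386,296),(320,266)]),('side0',[(281,250),(322,289),(247,336),(208,292)])):
  print([px(n,*p,.012)[:2].round(3).tolist() for p in l])
im=cv2.imread('pics/side0.png');c1=cv2.resize(im[150:310,330:500],None,fx=3.5,fy=3.5,interpolation=2)
cv2.imwrite('pics/c1.png',c1)
c2=cv2.resize(im[240:420,200:360],None,fx=3.3,fy=3.3,interpolation=2);cv2.imwrite('pics/c2.png',c2)
E
```

```text
base (np.float64(375.8933265066349), np.float64(115.52281789877917)) (np.float64(571.5490589744887), np.float64(429.4466065572292)) tcp (np.float64(176.726890914955), np.float64(58.792228331257746))
canTop [ 0.449 -0.346] [ 0.439 -0.342]
ring [ 0.437 -0.003] [0.433 0.   ]
plate [0.454 0.323] [0.448 0.327]
pad [ 0.625 -0.171] [ 0.619 -0.169]
db [0.432 0.179] [0.434 0.179]
ex [ 0.442 -0.163] [ 0.424 -0.165]
timer [ 0.609 -0.442] [ 0.612 -0.444]
bottle [0.604 0.442] [0.601 0.445]
blueA [ 0.451 -0.436] [ 0.443 -0.436]
blueB [ 0.437 -0.256] [ 0.429 -0.257]
[[0.532, 0.072], [0.567, 0.262], [0.702, 0.237], [0.674, 0.048]]
[[0.668, 0.05], [0.519, 0.071], [0.548, 0.26], [0.694, 0.244]]
```

View pics/c1.png

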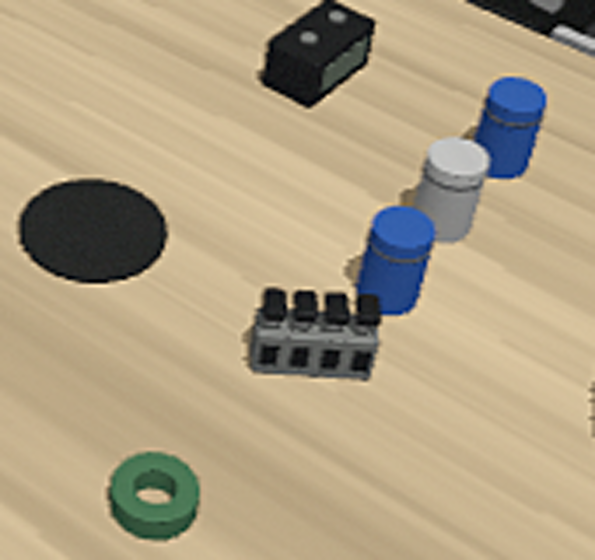

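View pics/c2.png

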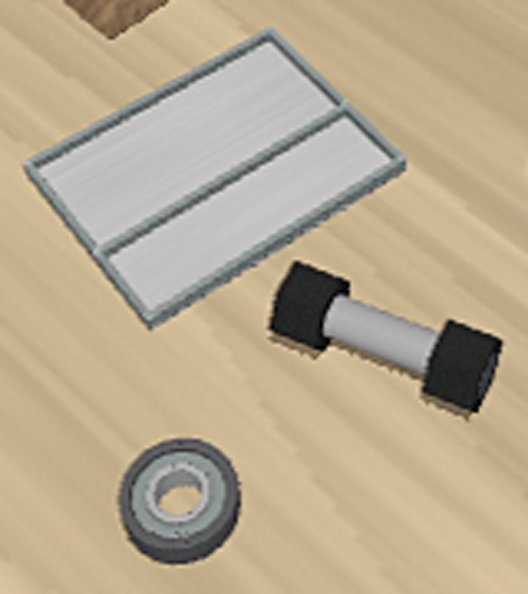

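Crop c1: the silver can at (455,190) between blue ones at (512,125), (397,260); exerciser (315,340), ring (155,495). Crop c2: dumbbell heads at (310,305), (462,365), plate (180,500). I choose the silver can for the canister; its neighbours sit along world y, so I close along world x.

```bash
cat >> h.py <<'E'
def ori(yaw):
    a=np.radians(yaw);y=np.array([np.cos(a),np.sin(a),0]);z=np.array([0,0,-1.]);return np.c_[np.cross(y,z),y,z]
def plan(*pts):
    "pts: x,y,z TCP, yaw of tool y (deg) -> shift and turn in move units"
    s=ctrl.get_state();M=R.from_rotvec(s['tool_rot']).as_matrix()
    print('now',np.round(s['position'],4),'yaw',np.degrees(np.arctan2(M[1,1],M[0,1])).round(1),'t',round(s['time'],2))
    for x,y,z,w in pts:
        print((M.T@(np.array([x,y,z])-s['position'])/.3).round(3).tolist(),(R.from_matrix(M.T@ori(w)).as_rotvec()/np.radians(60)).round(3).tolist())
E
python3 - <<'E'
from h import *
a=px('side0',200+310/3.3,240+305/3.3,.024);b=px('side0',200+462/3.3,240+365/3.3,.024)
print('db',a,b,np.linalg.norm(a-b),np.degrees(np.arctan2(*(b-a)[1::-1])))
f=lambda u,v,z:px('side0',330+u/3.5,150+v/3.5,z)
a=f(250,370,0);b=f(370,379,0);print('ex bottom front',a,b,np.linalg.norm(a-b))
a=f(273,292,.058);b=f(368,297,.058);print('buttons',a,b)
f=lambda u,v,z:px('side0',200+u/3.3,240+v/3.3,z)
print('tray',[f(*p,.012).round(3)[:2].tolist() for p in((268,32),(404,160),(152,322),(27,165),(345,107),(98,250))])
print('plate',f(180,495,.02))
plan((.42,-.42,.25,-60),(.42,-.42,.25,-30))
E
```

```text
db [0.47943137 0.19605683 0.024     ] [0.3860991  0.16539698 0.024     ] 0.09823919899592255 -161.81453617541146
ex bottom front [ 4.55426264e-01 -1.36194216e-01 -1.11022302e-16] [ 0.39174195 -0.18372183  0.        ] 0.0794642445221248
buttons [ 0.45881733 -0.15431661  0.058     ] [ 0.41067366 -0.19231686  0.058     ]
tray [[0.669, 0.049], [0.519, 0.069], [0.547, 0.264], [0.698, 0.24], [0.58, 0.063], [0.611, 0.252]]
plate [0.44756185 0.32838119 0.02      ]
now [ 0.2029 -0.617   0.1948] yaw -71.8 t 0.15
[0.893, -0.398, -0.183] [-0.001, -0.0, -0.197]
[0.893, -0.398, -0.183] [-0.001, -0.0, -0.697]
```

Request:
jog_arm(moves=[0.9, -0.4, -0.18, 0, 0, -0.7, 1, 0.9, -0.4, -0.18, 0, 0, -0.7, 1, 0.9, -0.4, -0.18, 0, 0, -0.7, 1, 0.9, -0.4, -0.18, 0, 0, -0.7, 1, 0.9, -0.4, -0.18, 0, 0, -0.7, 1, 0.9, -0.4, -0.18, 0, 0, -0.7, 1, 0.9, -0.4, -0.18, 0, 0, -0.7, 1, 0.9, -0.4, -0.18, 0, 0, -0.7, 1], newtons=20)

```text
time: 1.15
position: [0.4204, -0.4205, 0.2491]
tool_rot: [-2.72, -1.571, 0.002]
ft_force: [0.4, -0.3, -0.7]
grip_width: 1.001
grip_force: 0.0
```

```bash
python3 - <<'E'
from h import *
plan((.55,-.17,.2,0),(.5,-.12,.2,0))
E
```

```text
now [ 0.4204 -0.4205  0.2491] yaw -30.0 t 1.15
[0.939, -0.043, 0.163] [-0.001, 0.0, -0.499]
[1.0, -0.27, 0.163] [-0.001, 0.0, -0.499]
```

Request:
jog_arm(moves=[0.94, -0.04, 0.16, 0, 0, -0.5, 1, 0.94, -0.04, 0.16, 0, 0, -0.5, 1, 0.94, -0.04, 0.16, 0, 0, -0.5, 1, 0.94, -0.04, 0.16, 0, 0, -0.5, 1, 0.94, -0.04, 0.16, 0, 0, -0.5, 1, 0.94, -0.04, 0.16, 0, 0, -0.5, 1, 0.94, -0.04, 0.16, 0, 0, -0.5, 1, 0.94, -0.04, 0.16, 0, 0, -0.5, 1])

```text
time: 2.15
position: [0.5511, -0.171, 0.2017]
tool_rot: [2.221, 2.221, -0.001]
ft_force: [-0.1, 0.5, -0.4]
grip_width: 1.001
grip_force: 0.0
```

```bash
python3 - <<'E'
from h import *
snap('wrist','w1')
plan((.54,.08,.15,0),(.45,.12,.15,0))
E
```

```text
now [ 0.5512 -0.1707  0.2018] yaw 0.0 t 2.2
[0.836, -0.037, 0.172] [-0.0, 0.001, 0.0]
[0.969, -0.337, 0.172] [-0.0, 0.001, 0.0]
```

View pics/w1.png

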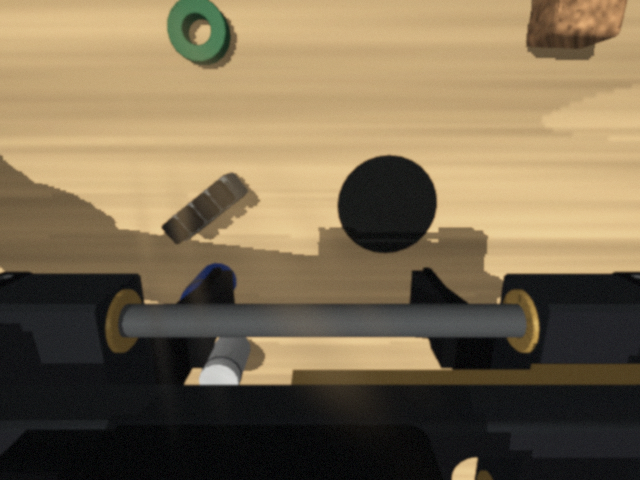

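Wrist: pad centre (387.5,204), ring (199,31), exerciser buttons from (170,232) to (240,182), fingertips near (215,280)/(425,280), silver can at (222,370).

```bash
python3 - <<'E'
from h import *
print('pad',px('w1',387.5,204,.005)); print('padwidth',px('w1',338,204,.005)[0],px('w1',437,204,.005)[0],'y',px('w1',387,155,.005)[1],px('w1',387,253,.005)[1])
print('ring',px('w1',198.5,30.5,.018),px('w1',201,33,.02),'can',px('w1',220,373,.065))
print('ex bot buttons',px('w1',170,232,.058),px('w1',240,182,.058))
E
```

```text
pad [ 0.62196712 -0.17065538  0.005     ]
padwidth 0.5678174653222982 0.6760935268315633 y -0.11823610626128112 -0.22709928925080153
ring [ 0.43486324 -0.00360633  0.018     ] [ 0.43762393 -0.00620627  0.02      ] can [ 0.44224575 -0.34087486  0.065     ]
ex bot buttons [ 0.40371778 -0.18803182  0.058     ] [ 0.47422518 -0.13994571  0.058     ]
```

Request:
jog_arm(moves=[0.83, -0.04, 0.17, 0, 0, 0, 1, 0.83, -0.04, 0.17, 0, 0, 0, 1, 0.83, -0.04, 0.17, 0, 0, 0, 1, 0.83, -0.04, 0.17, 0, 0, 0, 1, 0.83, -0.04, 0.17, 0, 0, 0, 1, 0.83, -0.04, 0.17, 0, 0, 0, 1, 0.83, -0.04, 0.17, 0, 0, 0, 1, 0.83, -0.04, 0.17, 0, 0, 0, 1])

```text
time: 3.2
position: [0.5393, 0.0786, 0.1508]
tool_rot: [2.221, 2.221, -0.0]
ft_force: [-0.1, 0.8, 0.1]
grip_width: 0.997
grip_force: 0.0
```

```bash
python3 - <<'E'
from h import *
plan((.45,.3,.13,0),(.45,.327,.13,0))
E
```

```text
now [0.5393 0.0786 0.1508] yaw 0.0 t 3.2
[0.738, -0.298, 0.069] [0.0, 0.0, 0.0]
[0.828, -0.298, 0.069] [0.0, 0.0, 0.0]
```

Request:
jog_arm(moves=[0.58, -0.3, 0.07, 0, 0, 0, 1, 0.58, -0.3, 0.07, 0, 0, 0, 1, 0.58, -0.3, 0.07, 0, 0, 0, 1, 0.58, -0.3, 0.07, 0, 0, 0, 1, 0.58, -0.3, 0.07, 0, 0, 0, 1, 0.58, -0.3, 0.07, 0, 0, 0, 1, 0.58, -0.3, 0.07, 0, 0, 0, 1, 0.58, -0.3, 0.07, 0, 0, 0, 1])

```text
time: 4.2
position: [0.4488, 0.2533, 0.1296]
tool_rot: [2.22, 2.223, -0.0]
ft_force: [-0.4, 0.5, -0.3]
grip_width: 0.998
grip_force: 0.0
```

```bash
python3 - <<'E'
from h import *
snap('wrist','w2')
plan((.448,.327,.06,0),(.448,.327,.004,0))
print(proj('w2',[.448,.327,.02]))
E
```

```text
now [0.4486 0.2535 0.1296] yaw 0.1 t 4.25
[0.245, -0.002, 0.232] [-0.0, 0.0, 0.002]
[0.245, -0.002, 0.419] [-0.0, 0.0, 0.002]
(np.float64(321.90269478770745), np.float64(134.17162106584308))
```

View pics/w2.png

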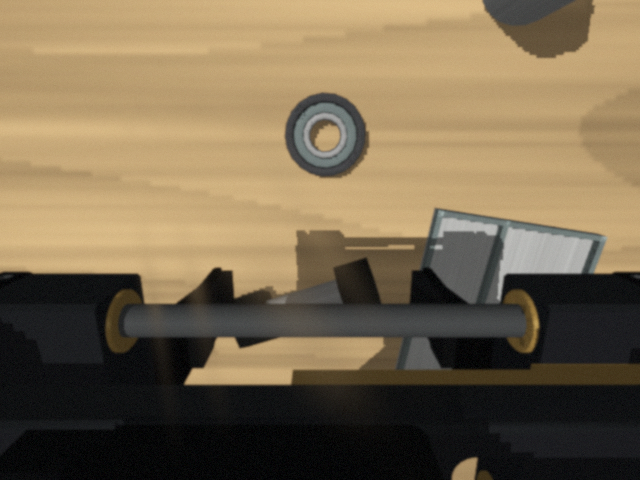

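Plate hub at (326,135), tray's far (+y) corners (436,209), (605,236).

Request:
jog_arm(moves=[0.245, 0.01, 0.15, 0, 0, 0, 1, 0.245, 0.01, 0.2, 0, 0, 0, 1, 0.245, 0.01, 0.3, 0, 0, 0, 1, 0.245, 0.01, 0.36, 0, 0, 0, 1, 0.245, 0.01, 0.41, 0, 0, 0, 1, 0.245, 0.01, 0.415, 0, 0, 0, 1, 0.245, 0.01, 0.415, 0, 0, 0, -1, 0.245, 0.01, 0.415, 0, 0, 0, -1], newtons=25)

```text
time: 5.25
position: [0.4517, 0.3281, 0.0061]
tool_rot: [2.217, 2.225, 0.003]
ft_force: [0.0, 0.7, 0.3]
grip_width: 0.853
grip_force: 0.0
```

```bash
python3 - <<'E'
from h import *
print(px('w2',326,135,.02),[px('w2',*p,.012).round(4)[:2].tolist() for p in((436,209),(605,236),(503,222))])
s=ctrl.get_state();print(s['grip_width'],s['grip_force'],s['ft_force'])
plan((.45,.327,.06,0),(.5,.1,.12,0))
E
```

```text
[0.45129947 0.32636231 0.02      ] [[0.5476, 0.2643], [0.7001, 0.2401], [0.6076, 0.2527]]
0.8526723228533851 0.0 [0.02590022 0.72132309 0.32382033]
now [0.4517 0.3281 0.0061] yaw 0.2 t 5.25
[-0.003, -0.005, -0.18] [0.002, -0.001, 0.003]
[-0.76, 0.159, -0.38] [0.002, -0.001, 0.003]
```

Request:
jog_arm(moves=[0, 0, 0, 0, 0, 0, -1, 0, 0, 0, 0, 0, 0, -1, 0, 0, -0.1, 0, 0, 0, -1, 0, 0, -0.25, 0, 0, 0, -1, 0, 0, -0.35, 0, 0, 0, -1, -0.2, 0.05, -0.4, 0, 0, 0, -1, -0.4, 0.1, -0.4, 0, 0, 0, -1, -0.6, 0.15, -0.4, 0, 0, 0, -1])

```text
time: 6.25
position: [0.4972, 0.1461, 0.1257]
tool_rot: [2.216, 2.225, 0.001]
ft_force: [-0.1, -0.4, 0.3]
grip_width: 0.021
grip_force: 0.0
```

```bash
python3 - <<'E'
from h import *
s=ctrl.get_state();print(s['grip_width'],s['grip_force'],s['ft_force'])
plan((.56,-.08,.125,0),(.622,-.11,.08,0))
E
```

```text
0.020829322175056255 0.0 [-0.06997723 -0.35362829  0.32878333]
now [0.4972 0.1461 0.1257] yaw 0.2 t 6.25
[-0.755, 0.206, 0.003] [0.002, 0.0, 0.004]
[-0.855, 0.412, 0.154] [0.002, 0.0, 0.004]
```

The plate was missed: I lifted before the fingers had fully closed. Looking again.

Request:
jog_arm(moves=[0.1, 0, 0, 0, 0, 0, 1, 0.2, -0.1, 0, 0, 0, 0, 1, 0.35, -0.16, 0, 0, 0, 0, 1, 0.35, -0.16, 0, 0, 0, 0, 1, 0.35, -0.16, 0, 0, 0, 0, 1, 0.35, -0.16, 0, 0, 0, 0, 1, 0.35, -0.16, 0, 0, 0, 0, 1, 0.35, -0.16, 0, 0, 0, 0, 1])

```text
time: 7.25
position: [0.4485, 0.2521, 0.125]
tool_rot: [2.219, 2.224, -0.0]
ft_force: [0.5, -0.2, -0.2]
grip_width: 0.849
grip_force: 0.0
```

```bash
python3 - <<'E'
from h import *
snap('wrist','w3'); im=cv2.imread('pics/w3.png');cv2.imwrite('pics/w3c.png',cv2.resize(im[40:300,200:560],None,fx=2,fy=2))
plan((.4515,.327,.06,0),(.4515,.327,.003,0));print(ctrl.get_state()['grip_width'])
E
```

```text
now [0.4484 0.2523 0.1251] yaw 0.2 t 7.3
[0.249, 0.011, 0.217] [-0.0, 0.0, 0.003]
[0.249, 0.011, 0.407] [-0.0, 0.0, 0.003]
0.8898202067968717
```

View pics/w3c.png

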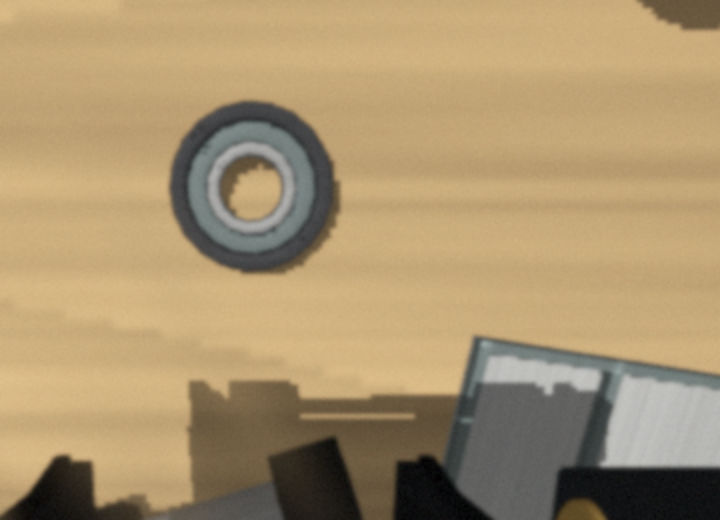

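Plate is still at (326,133.5), unmoved. Descend, and give the fingers a full second to close.

Request:
jog_arm(moves=[0.248, 0.01, 0.1, 0, 0, 0, 1, 0.248, 0.01, 0.2, 0, 0, 0, 1, 0.248, 0.01, 0.3, 0, 0, 0, 1, 0.248, 0.01, 0.36, 0, 0, 0, 1, 0.248, 0.01, 0.405, 0, 0, 0, 1, 0.248, 0.01, 0.407, 0, 0, 0, 1, 0.248, 0.01, 0.407, 0, 0, 0, -1, 0.248, 0.01, 0.407, 0, 0, 0, -1], newtons=35)

```text
time: 8.3
position: [0.4517, 0.3274, 0.004]
tool_rot: [2.217, 2.225, 0.003]
ft_force: [-0.4, 0.3, 0.5]
grip_width: 0.854
grip_force: 0.0
```

Request:
jog_arm(moves=[0, 0, 0, 0, 0, 0, -1, 0, 0, 0, 0, 0, 0, -1, 0, 0, 0, 0, 0, 0, -1, 0, 0, 0, 0, 0, 0, -1, 0, 0, 0, 0, 0, 0, -1, 0, 0, 0, 0, 0, 0, -1, 0, 0, 0, 0, 0, 0, -1, 0, 0, 0, 0, 0, 0, -1])

```text
time: 9.3
position: [0.4509, 0.3271, 0.003]
tool_rot: [2.217, 2.226, -0.0]
ft_force: [0.1, -1.0, 0.5]
grip_width: 0.022
grip_force: 0.0
```

```bash
python3 - <<'E'
from h import *
snap('side','s1'); im=cv2.imread('pics/s1.png');cv2.imwrite('pics/s1c.png',cv2.resize(im[240:440,120:390],None,fx=2.8,fy=2.8))
print(proj('side0',[.451,.327,0]))
E
```

```text
(np.float64(254.93950434928647), np.float64(393.49667665894884))
```

View pics/s1c.png

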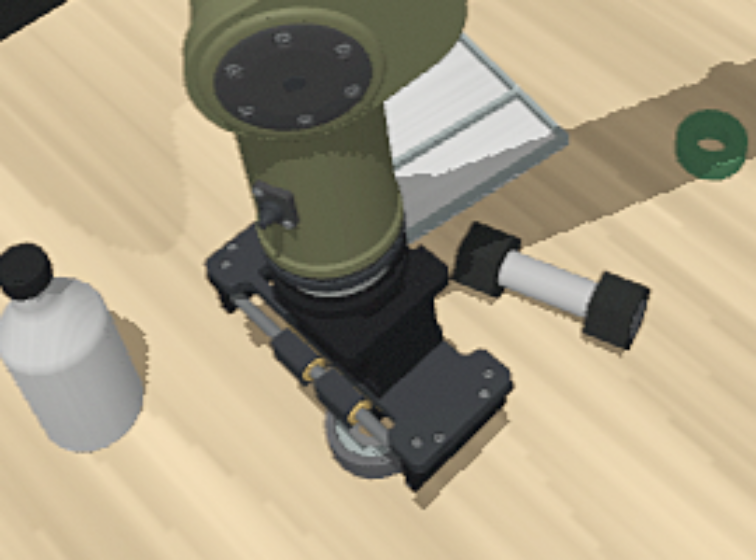

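Side crop: the gripper is over the plate (365,450), and the plate is still flat; fingers seem shut above it. I check the gripper's height by projection.

```bash
python3 - <<'E'
from h import *
s=ctrl.get_state();p=np.array(s['position']);M=R.from_rotvec(s['tool_rot']).as_matrix()
f=lambda t:((np.array(proj('s1',p+M@np.array(t)))-[120,240])*2.8).round(0)
print('tip',f([0,0,0]),'grasp',f([0,0,-.0187]))
for x in(-.0375,.0375):
  for y in(-.095,.095): print(x,y,f([x,y,-.07]),f([x,y,-.11]))
im=cv2.imread('pics/s1.png');cv2.imwrite('pics/s1d.png',cv2.resize(im[330:430,190:310],None,fx=6,fy=6,interpolation=2))
d=np.load if 0 else None
E
```

```text
tip [377. 428.] grasp [374. 414.]
-0.0375 -0.095 [520. 430.] [519. 397.]
-0.0375 0.095 [313. 248.] [305. 212.]
0.0375 -0.095 [428. 523.] [423. 491.]
0.0375 0.095 [222. 321.] [210. 287.]
```

View pics/s1d.png

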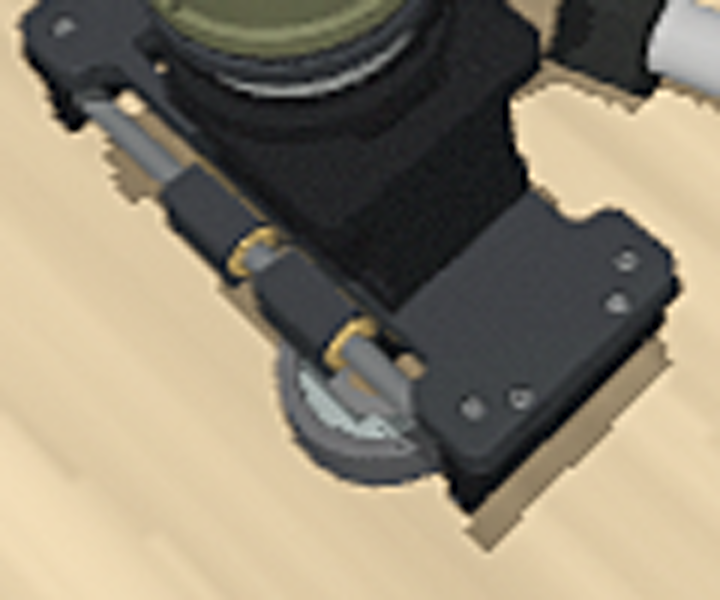

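The fingers shut over a 20 mm plate without touching at z=0.003, and in the wrist view the tips (inner edges at u=233/412, v=270) lie ~25 mm nearer the camera than the stated TCP. So the real tips are at least 17 mm above the reported TCP. Open, go down 14 mm, close again.

Request:
jog_arm(moves=[0, 0, 0, 0, 0, 0, 1, 0, 0, 0, 0, 0, 0, 1, 0, 0, 0, 0, 0, 0, 1, 0, 0, 0, 0, 0, 0, 1, 0, 0, 0, 0, 0, 0, 1, 0, 0, 0, 0, 0, 0, 1, 0, 0, 0, 0, 0, 0, 1, 0, 0, 0, 0, 0, 0, 1])

```text
time: 10.35
position: [0.4509, 0.3271, 0.003]
tool_rot: [2.217, 2.226, -0.0]
ft_force: [-0.0, 0.6, -0.0]
grip_width: 0.839
grip_force: 0.0
```

Request:
jog_arm(moves=[0, 0, 0.015, 0, 0, 0, 1, 0, 0, 0.03, 0, 0, 0, 1, 0, 0, 0.045, 0, 0, 0, 1, 0, 0, 0.045, 0, 0, 0, -1, 0, 0, 0.045, 0, 0, 0, -1, 0, 0, 0.045, 0, 0, 0, -1, 0, 0, 0.045, 0, 0, 0, -1, 0, 0, 0.045, 0, 0, 0, -1])

```text
time: 11.35
position: [0.4512, 0.3272, -0.0103]
tool_rot: [2.217, 2.225, 0.001]
ft_force: [1.1, -0.3, -0.2]
grip_width: 0.735
grip_force: 35.0
```

Request:
jog_arm(moves=[0, 0, 0, 0, 0, 0, 0.9, 0, 0, 0, 0, 0, 0, 0.9, 0, 0, 0, 0, 0, 0, 0.9, 0, 0, 0.01, 0, 0, 0, 0.9, 0, 0, 0.018, 0, 0, 0, 0.9, 0, 0, 0.018, 0, 0, 0, 0.9, 0, 0, 0.018, 0, 0, 0, -1, 0, 0, 0.018, 0, 0, 0, -1])

```text
time: 12.35
position: [0.451, 0.3272, -0.0158]
tool_rot: [2.217, 2.225, 0.0]
ft_force: [0.2, -0.2, 0.2]
grip_width: 0.804
grip_force: 0.0
```

Request:
jog_arm(moves=[0, 0, 0, 0, 0, 0, -1, 0, 0, 0, 0, 0, 0, -1, 0, 0, 0, 0, 0, 0, -1, 0, 0, -0.1, 0, 0, 0, -1, 0, 0, -0.2, 0, 0, 0, -1, 0, 0, -0.3, 0, 0, 0, -1, 0, 0, -0.3, 0, 0, 0, -1, 0, 0, -0.3, 0, 0, 0, -1])

```text
time: 13.35
position: [0.4499, 0.3259, 0.0723]
tool_rot: [-2.217, -2.225, 0.005]
ft_force: [-0.3, -0.6, -5.3]
grip_width: 0.753
grip_force: 35.0
```

```bash
python3 - <<'E'
from h import *
snap('wrist','w4')
plan((.55,.1,.12,0),(.56,.05,.12,0))
E
```

```text
now [0.4497 0.3259 0.0721] yaw 0.2 t 13.4
[-0.754, 0.331, -0.159] [-0.003, 0.002, 0.003]
[-0.921, 0.364, -0.159] [-0.003, 0.002, 0.003]
```

View pics/w4.png

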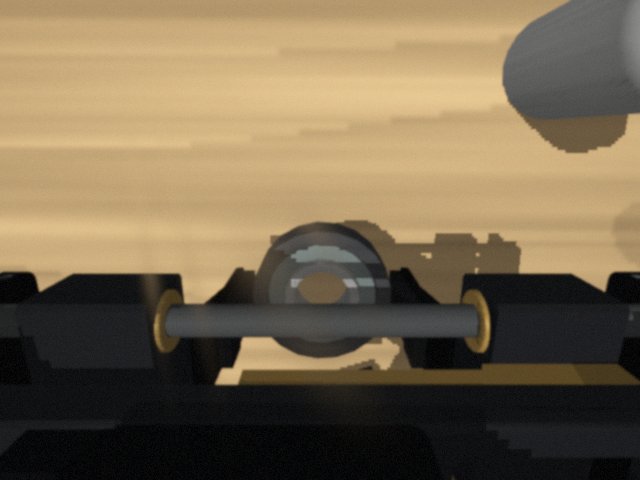

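Wrist: plate held level between the fingers, centre (322,288), 132 px wide. On to the pad.

Request:
jog_arm(moves=[-0.15, 0.07, -0.1, 0, 0, 0, -1, -0.3, 0.14, -0.16, 0, 0, 0, -1, -0.5, 0.23, -0.16, 0, 0, 0, -1, -0.65, 0.28, -0.16, 0, 0, 0, -1, -0.8, 0.33, -0.16, 0, 0, 0, -1, -0.95, 0.38, -0.16, 0, 0, 0, -1, -0.98, 0.4, -0.16, 0, 0, 0, -1, -0.98, 0.4, -0.16, 0, 0, 0, -1])

```text
time: 14.4
position: [0.5713, 0.033, 0.1205]
tool_rot: [-2.217, -2.222, 0.002]
ft_force: [-0.7, 0.7, -4.9]
grip_width: 0.747
grip_force: 35.0
```

```bash
python3 - <<'E'
from h import *
plan((.622,-.1715,.12,0),(.622,-.1715,.04,0))
E
```

```text
now [0.5713 0.033  0.1205] yaw 0.1 t 14.4
[-0.682, 0.168, 0.001] [-0.003, -0.001, 0.002]
[-0.682, 0.168, 0.267] [-0.003, -0.001, 0.002]
```

Request:
jog_arm(moves=[-0.15, 0.04, 0, 0, 0, 0, -1, -0.3, 0.08, 0, 0, 0, 0, -1, -0.45, 0.12, 0, 0, 0, 0, -1, -0.58, 0.15, 0, 0, 0, 0, -1, -0.682, 0.168, 0.03, 0, 0, 0, -1, -0.682, 0.168, 0.15, 0, 0, 0, -1, -0.682, 0.168, 0.25, 0, 0, 0, -1, -0.682, 0.168, 0.25, 0, 0, 0, -1])

```text
time: 15.4
position: [0.6204, -0.1677, 0.0437]
tool_rot: [-2.209, -2.224, 0.004]
ft_force: [-0.7, 0.7, -5.8]
grip_width: 0.753
grip_force: 35.0
```

```bash
python3 - <<'E'
from h import *
snap('side','s2'); im=cv2.imread('pics/s2.png');cv2.imwrite('pics/s2d.png',cv2.resize(im[140:260,280:430],None,fx=5,fy=5,interpolation=2))
plan((.622,-.1715,.01,0),(.622,-.1715,-.012,0))
for z in (0,.005,.02,.03,.04,.05,.06): print(z,((np.array(proj('s2',[.622,-.1715,z]))-[280,140])*5).round())
E
```

```text
now [ 0.6223 -0.1683  0.0459] yaw 0.4 t 15.45
[-0.011, -0.001, 0.12] [-0.003, -0.002, 0.006]
[-0.011, -0.0, 0.193] [-0.003, -0.002, 0.006]
0 [381. 380.]
0.005 [381. 373.]
0.02 [383. 351.]
0.03 [384. 336.]
0.04 [385. 321.]
0.05 [386. 305.]
0.06 [388. 290.]
```

View pics/s2d.png

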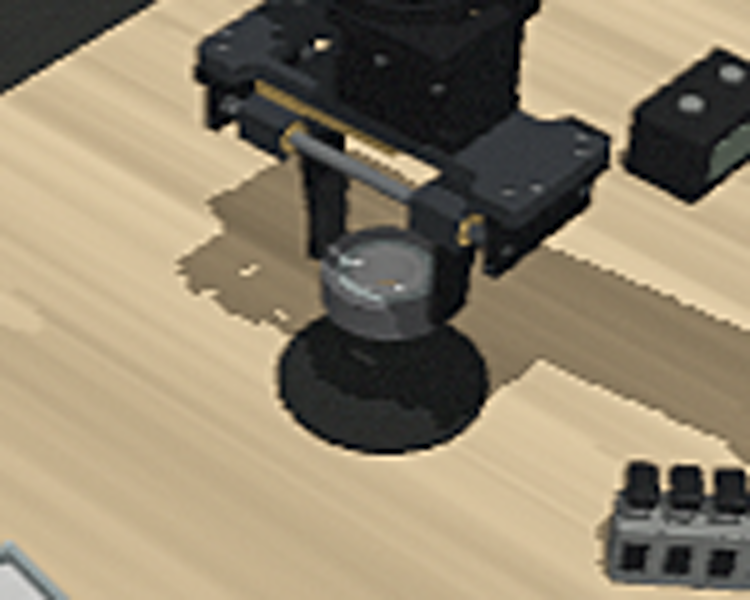

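Side crop: plate held level at (378,268), pad ellipse centre (383,382). Lowering slowly.

Request:
jog_arm(moves=[-0.006, -0.004, 0.06, 0, 0, 0, -1, -0.006, -0.004, 0.11, 0, 0, 0, -1, -0.006, -0.004, 0.13, 0, 0, 0, -1, -0.006, -0.004, 0.14, 0, 0, 0, -1, -0.006, -0.004, 0.15, 0, 0, 0, -1, -0.006, -0.004, 0.156, 0, 0, 0, -1, -0.006, -0.004, 0.163, 0, 0, 0, -1, -0.006, -0.004, 0.163, 0, 0, 0, -1])

```text
time: 16.45
position: [0.6219, -0.1727, -0.0019]
tool_rot: [-2.217, -2.225, 0.0]
ft_force: [0.1, -0.3, -4.9]
grip_width: 0.753
grip_force: 35.0
```

Request:
jog_arm(moves=[0, 0, 0.005, 0, 0, 0, -1, 0, 0, 0.01, 0, 0, 0, -1, 0, 0, 0.01, 0, 0, 0, -1, 0, 0, 0.01, 0, 0, 0, -1, 0, 0, 0.01, 0, 0, 0, -1, 0, 0, 0.01, 0, 0, 0, -1, 0, 0, 0.01, 0, 0, 0, -1, 0, 0, 0.01, 0, 0, 0, -1])

```text
time: 17.45
position: [0.622, -0.1727, -0.0047]
tool_rot: [2.217, 2.225, -0.0]
ft_force: [0.5, -0.3, -4.9]
grip_width: 0.753
grip_force: 35.0
```

Request:
jog_arm(moves=[0.007, -0.002, 0.005, 0, 0, 0, -1, 0.007, -0.002, 0.01, 0, 0, 0, -1, 0.007, -0.002, 0.013, 0, 0, 0, -1, 0.007, -0.002, 0.013, 0, 0, 0, -1, 0.007, -0.002, 0.013, 0, 0, 0, -1, 0.007, -0.002, 0.013, 0, 0, 0, -1, 0.007, -0.002, 0.013, 0, 0, 0, -1, 0.007, -0.002, 0.013, 0, 0, 0, -1])

```text
time: 18.45
position: [0.6214, -0.1706, -0.0086]
tool_rot: [2.217, 2.225, -0.0]
ft_force: [-0.5, 0.6, -4.4]
grip_width: 0.753
grip_force: 35.0
```

Request:
jog_arm(moves=[0, 0, 0.002, 0, 0, 0, -1, 0, 0, 0.004, 0, 0, 0, -1, 0, 0, 0.006, 0, 0, 0, -1, 0, 0, 0.007, 0, 0, 0, -1, 0, 0, 0.007, 0, 0, 0, -1, 0, 0, 0.007, 0, 0, 0, -1, 0, 0, 0.007, 0, 0, 0, -1, 0, 0, 0.007, 0, 0, 0, -1])

```text
time: 19.45
position: [0.6214, -0.1706, -0.0107]
tool_rot: [2.217, 2.225, -0.0]
ft_force: [-0.2, 0.7, -4.1]
grip_width: 0.751
grip_force: 35.0
```

Request:
jog_arm(moves=[0, 0, 0.001, 0, 0, 0, 1, 0, 0, 0.001, 0, 0, 0, 1, 0, 0, 0.001, 0, 0, 0, 1, 0, 0, 0.001, 0, 0, 0, 1, 0, 0, -0.05, 0, 0, 0, 1, 0, 0, -0.15, 0, 0, 0, 1, 0, 0, -0.3, 0, 0, 0, 1, 0, 0, -0.45, 0, 0, 0, 1])

```text
time: 20.45
position: [0.6215, -0.1704, 0.1267]
tool_rot: [2.216, 2.225, 0.001]
ft_force: [0.4, -0.4, -0.1]
grip_width: 1.0
grip_force: 0.0
```

```bash
python3 - <<'E'
from h import *
print(ctrl.get_state()['grip_width'])
plan((.5,-.10,.13,0),(.436,-.07,.13,0))
E
```

```text
1.0000937268195653
now [ 0.6215 -0.1704  0.1267] yaw 0.2 t 20.45
[0.236, -0.404, -0.011] [0.001, 0.0, 0.004]
[0.337, -0.617, -0.012] [0.001, 0.0, 0.004]
```

Request:
jog_arm(moves=[0.34, -0.61, 0, 0, 0, 0, 1, 0.34, -0.61, 0, 0, 0, 0, 1, 0.34, -0.61, 0, 0, 0, 0, 1, 0.34, -0.61, 0, 0, 0, 0, 1, 0.34, -0.61, 0, 0, 0, 0, 1, 0.34, -0.61, 0, 0, 0, 0, 1, 0.34, -0.61, 0, 0, 0, 0, 1, 0.34, -0.61, 0, 0, 0, 0, 1])

```text
time: 21.45
position: [0.4385, -0.0693, 0.1241]
tool_rot: [-2.217, -2.225, -0.001]
ft_force: [0.1, 0.3, 1.0]
grip_width: 0.999
grip_force: 0.0
```

```bash
cat >>h.py <<'E'
def blob(f,lo,hi,z,roi=(0,0,640,480)):
    im=cv2.cvtColor(cv2.imread('pics/'+f+'.png'),cv2.COLOR_BGR2HSV);m=cv2.inRange(im,lo,hi)
    k=np.zeros_like(m);x0,y0,x1,y1=roi;k[y0:y1,x0:x1]=1;m*=k
    c=max(cv2.findContours(m,0,2)[0],key=cv2.contourArea);e=cv2.minEnclosingCircle(c)
    bb=cv2.boundingRect(c);print(f,'circle',np.round(e[0],1),round(e[1],1),'bbox',bb,px(f,*e[0],z).round(4));return e
E
python3 - <<'E'
from h import *
snap('wrist','w5');snap('side','s3')
blob('w5',(50,60,20),(85,255,255),.02)
blob('s3',(50,60,20),(85,255,255),.01)
print(proj('w5',[.436,-.003,.02]))
plan((.436,-.003,.03,0),(.436,-.003,-.016,0))
a=cv2.imread('pics/w5.png')[:300];b=cv2.resize(cv2.imread('pics/s3.png')[150:260,280:420],None,fx=2.7,fy=2.7,interpolation=2)
o=np.zeros((600,640,3),np.uint8);o[:300]=a;o[300:597,:378]=b;cv2.imwrite('pics/v5.png',o)
E
```

```text
w5 circle [315.9 142.7] 34.8 bbox (283, 108, 67, 70) [ 0.4328 -0.002   0.02  ]
s3 circle [373.6 291.4] 12.9 bbox (361, 279, 26, 25) [ 0.4335 -0.0008  0.01  ]
(np.float64(319.9356608069024), np.float64(144.05780770058698))
now [ 0.4383 -0.0692  0.124 ] yaw 0.2 t 21.55
[0.22, -0.007, 0.314] [-0.0, -0.001, 0.003]
[0.22, -0.007, 0.467] [-0.0, -0.001, 0.003]
```

View pics/v5.png

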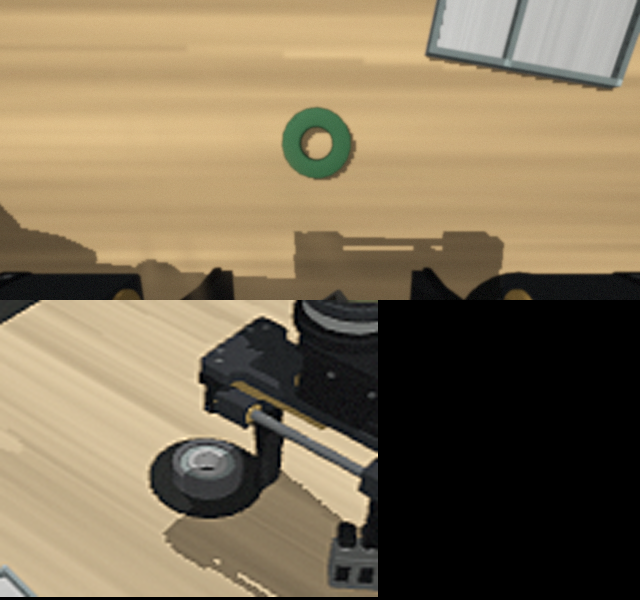

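Upper: ring centre (317,143); lower: the plate sits centred on the pad.

Request:
jog_arm(moves=[0.15, -0.01, 0.1, 0, 0, 0, 0.8, 0.225, -0.014, 0.2, 0, 0, 0, 0.8, 0.225, -0.014, 0.32, 0, 0, 0, 0.8, 0.225, -0.014, 0.42, 0, 0, 0, 0.8, 0.225, -0.014, 0.467, 0, 0, 0, 0.8, 0.225, -0.014, 0.467, 0, 0, 0, 0.8, 0.225, -0.014, 0.467, 0, 0, 0, -1, 0.225, -0.014, 0.467, 0, 0, 0, -1], newtons=20)

```text
time: 22.55
position: [0.4346, -0.002, -0.0149]
tool_rot: [2.216, 2.224, 0.001]
ft_force: [0.2, -0.4, -0.5]
grip_width: 0.754
grip_force: 0.0
```

Request:
jog_arm(moves=[0, 0, 0, 0, 0, 0, -1, 0, 0, 0, 0, 0, 0, -1, 0, 0, 0, 0, 0, 0, -1, 0, 0, 0, 0, 0, 0, -1, 0, 0, 0, 0, 0, 0, -1, 0, 0, -0.1, 0, 0, 0, -1, 0, 0, -0.25, 0, 0, 0, -1, 0, 0, -0.35, 0, 0, 0, -1])

```text
time: 23.55
position: [0.4339, -0.0016, 0.0906]
tool_rot: [2.216, 2.225, 0.001]
ft_force: [0.3, -0.6, -1.4]
grip_width: 0.621
grip_force: 20.0
```

```bash
python3 - <<'E'
from h import *
plan((.6215,-.1706,.1,0),(.6215,-.1706,.02,0))
E
```

```text
now [ 0.4339 -0.0016  0.0906] yaw 0.2 t 23.55
[-0.566, 0.623, -0.03] [0.001, 0.0, 0.004]
[-0.566, 0.623, 0.236] [0.001, 0.0, 0.004]
```

Request:
jog_arm(moves=[-0.14, 0.155, -0.03, 0, 0, 0, -1, -0.28, 0.31, -0.03, 0, 0, 0, -1, -0.42, 0.46, -0.03, 0, 0, 0, -1, -0.52, 0.57, -0.03, 0, 0, 0, -1, -0.566, 0.623, -0.03, 0, 0, 0, -1, -0.566, 0.623, 0.08, 0, 0, 0, -1, -0.566, 0.623, 0.17, 0, 0, 0, -1, -0.566, 0.623, 0.22, 0, 0, 0, -1])

```text
time: 24.55
position: [0.6197, -0.1707, 0.0209]
tool_rot: [-2.216, -2.223, 0.002]
ft_force: [0.8, 0.6, -0.3]
grip_width: 0.624
grip_force: 20.0
```

Request:
jog_arm(moves=[0, 0, 0.01, 0, 0, 0, -1, 0, 0, 0.02, 0, 0, 0, -1, 0, 0, 0.03, 0, 0, 0, -1, 0, 0, 0.035, 0, 0, 0, -1, 0, 0, 0.035, 0, 0, 0, -1, 0, 0, 0.035, 0, 0, 0, -1, 0, 0, 0.035, 0, 0, 0, -1, 0, 0, 0.035, 0, 0, 0, -1])

```text
time: 25.55
position: [0.6211, -0.1709, 0.0127]
tool_rot: [2.217, 2.225, -0.0]
ft_force: [0.2, 0.3, -1.3]
grip_width: 0.624
grip_force: 20.0
```

Request:
jog_arm(moves=[0.001, 0, 0.005, 0, 0, 0, -1, 0.001, 0, 0.01, 0, 0, 0, -1, 0.001, 0, 0.01, 0, 0, 0, 1, 0.001, 0, 0.01, 0, 0, 0, 1, 0.001, 0, 0.01, 0, 0, 0, 1, 0.001, 0, -0.1, 0, 0, 0, 1, 0.001, 0, -0.25, 0, 0, 0, 1, 0.001, 0, -0.45, 0, 0, 0, 1])

```text
time: 26.55
position: [0.6199, -0.1705, 0.1477]
tool_rot: [-2.215, -2.224, 0.002]
ft_force: [0.9, -0.9, 0.0]
grip_width: 0.994
grip_force: 0.0
```

```bash
python3 - <<'E'
from h import *
snap('side','s4')
im=cv2.imread('pics/s4.png');cv2.imwrite('pics/s4c.png',cv2.resize(im[150:250,290:420],None,fx=5,fy=5,interpolation=2))
plan((.52,-.36,.16,0),(.445,-.41,.16,0))
E
```

```text
now [ 0.6253 -0.1709  0.1579] yaw 0.2 t 26.6
[-0.629, -0.353, -0.009] [0.011, 0.003, 0.003]
[-0.795, -0.604, -0.011] [0.011, 0.003, 0.003]
```

View pics/s4c.png

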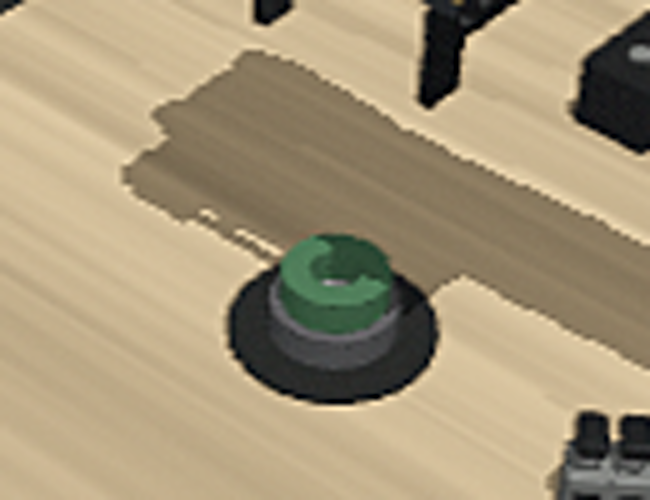

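Ring sits centred on plate and pad (335,280). Now to the canister, by image code from here on.

Request:
jog_arm(moves=[-0.12, -0.09, 0, 0, 0, 0, 1, -0.24, -0.18, 0, 0, 0, 0, 1, -0.36, -0.27, 0, 0, 0, 0, 1, -0.48, -0.36, 0, 0, 0, 0, 1, -0.6, -0.45, 0, 0, 0, 0, 1, -0.7, -0.53, 0, 0, 0, 0, 1, -0.8, -0.6, 0, 0, 0, 0, 1, -0.8, -0.6, 0, 0, 0, 0, 1])

```text
time: 27.6
position: [0.4389, -0.415, 0.1472]
tool_rot: [-2.225, -2.218, 0.003]
ft_force: [0.6, 0.7, 0.0]
grip_width: 1.005
grip_force: 0.0
```

```bash
python3 - <<'E'
from h import *
snap('wrist','w6');u,v=np.round(proj('w6',[.442,-.342,.065])).astype(int);print(u,v)
x0,y0=max(u-70,0),max(v-60,0)
blob('w6',(0,0,130),(180,45,255),.065,(x0,y0,u+70,v+60))
blob('w6',(100,120,40),(130,255,255),.065,(0,0,640,270))
hs=cv2.cvtColor(cv2.imread('pics/w6.png'),cv2.COLOR_BGR2HSV)
print('row',hs[v,u-60:u+61:5].tolist());print('col',hs[max(v-60,0):v+61:5,u].tolist())
plan((.442,-.342,.16,0),(.442,-.342,.01,0))
E
```

```text
327 135
w6 circle [323.7 148.6] 29.4 bbox (295, 120, 57, 58) [ 0.4396 -0.3517  0.065 ]
w6 circle [306.   17.6] 33.0 bbox (276, 0, 61, 51) [ 0.4279 -0.2657  0.065 ]
row [[20, 86, 231], [20, 86, 232], [20, 90, 233], [20, 86, 233], [20, 89, 233], [20, 91, 233], [18, 73, 217], [15, 2, 224], [10, 3, 229], [15, 2, 228], [60, 1, 227], [60, 1, 228], [30, 1, 227], [60, 1, 227], [45, 2, 223], [50, 3, 223], [17, 9, 189], [19, 90, 232], [20, 86, 234], [20, 89, 233], [20, 90, 232], [20, 89, 233], [20, 89, 232], [20, 89, 233], [20, 88, 234]]
col [[18, 100, 125], [18, 97, 210], [20, 92, 230], [19, 95, 226], [19, 96, 225], [20, 91, 228], [21, 88, 233], [20, 88, 235], [20, 89, 233], [16, 23, 192], [30, 1, 224], [45, 2, 227], [30, 1, 227], [15, 2, 226], [60, 1, 224], [30, 2, 223], [40, 3, 221], [30, 3, 221], [30, 4, 218], [45, 2, 224], [50, 4, 211], [18, 102, 183], [19, 91, 228], [19, 94, 210], [18, 100, 117]]
now [ 0.4409 -0.4124  0.1474] yaw 0.0 t 27.65
[0.235, 0.004, -0.042] [-0.0, -0.0, 0.0]
[0.235, 0.004, 0.458] [-0.0, -0.0, 0.0]
```

```bash
python3 - <<'E'
from h import *
snap('wrist','w7');blob('w7',(0,0,130),(180,45,255),.065,(255,70,400,200))
print(ctrl.get_state()['position'],ctrl.get_state()['tool_rot'])
print('side lid',px('side0',330+457/3.5,150+158/3.5,.065), 'bottom-front',px('side0',330+447/3.5,150+239/3.5,0))
plan((.442,-.348,.02,0))
E
```

```text
w7 circle [321.  152.5] 29.3 bbox (293, 124, 57, 58) [ 0.4395 -0.3519  0.065 ]
[ 0.44218758 -0.41084497  0.14754114] [-2.21784099e+00 -2.22496116e+00 -1.14994752e-03]
side lid [ 0.43814773 -0.34716222  0.065     ] bottom-front [ 0.42623914 -0.33965909  0.        ]
now [ 0.4422 -0.4108  0.1475] yaw 0.2 t 27.7
[0.209, -0.0, 0.425] [0.0, -0.001, 0.003]
```

Request:
jog_arm(moves=[0.1, -0.007, 0.05, 0, 0, 0, 1, 0.203, -0.007, 0.1, 0, 0, 0, 1, 0.203, -0.007, 0.158, 0, 0, 0, 1, 0.203, -0.007, 0.25, 0, 0, 0, 1, 0.203, -0.007, 0.35, 0, 0, 0, 1, 0.203, -0.007, 0.45, 0, 0, 0, 1, 0.203, -0.007, 0.47, 0, 0, 0, 1, 0.203, -0.007, 0.47, 0, 0, 0, 1])

```text
time: 28.7
position: [0.4403, -0.3501, 0.0069]
tool_rot: [2.216, 2.226, 0.001]
ft_force: [0.5, 0.1, 0.2]
grip_width: 1.0
grip_force: 0.0
```

Request:
jog_arm(moves=[0, 0, 0, 0, 0, 0, -1, 0, 0, 0, 0, 0, 0, -1, 0, 0, 0, 0, 0, 0, -1, 0, 0, 0, 0, 0, 0, -1, 0, 0, 0, 0, 0, 0, -1, 0, 0, 0, 0, 0, 0, -1, 0, 0, 0, 0, 0, 0, -1, 0, 0, 0, 0, 0, 0, -1])

```text
time: 29.7
position: [0.4397, -0.3504, 0.0067]
tool_rot: [2.217, 2.225, -0.0]
ft_force: [-0.7, -0.9, 0.6]
grip_width: 0.488
grip_force: 20.0
```

```bash
python3 - <<'E'
from h import *
snap('wrist','w8');blob('w8',(0,0,130),(180,45,255),.065,(240,180,420,302))
s=ctrl.get_state();print(s['position'],s['grip_width'],s['grip_force'],proj('w8',[.44,-.35,.065]))
plan((.44,-.35,.15,0))
E
```

```text
w8 circle [329.5 291.5] 32.8 bbox (297, 286, 66, 11) [ 0.442  -0.3373  0.065 ]
[ 0.43970797 -0.3503799   0.00673213] 0.4837564671834592 20.00009999057511 (np.float64(324.1587059910463), np.float64(320.36645760514307))
now [ 0.4397 -0.3504  0.0067] yaw 0.2 t 29.75
[0.001, 0.001, -0.478] [0.0, 0.0, 0.004]
```

```bash
python3 - <<'E'
from h import *
hs=cv2.cvtColor(cv2.imread('pics/w8.png'),cv2.COLOR_BGR2HSV)
for u in (324,300,350): print(u,[(v,*hs[v,u].tolist()) for v in range(240,304,4)])
print([(u,*hs[294,u].tolist()) for u in range(250,400,6)])
for dy in(0,-.004,-.008): print(dy,proj('w8',[.44,-.35+dy+.022,.065]))
E
```

```text
324 [(240, 18, 45, 126), (244, 14, 43, 126), (248, 18, 46, 122), (252, 15, 38, 120), (256, 14, 34, 114), (260, 19, 32, 112), (264, 18, 53, 72), (268, 20, 15, 99), (272, 42, 13, 100), (276, 10, 15, 105), (280, 30, 9, 117), (284, 30, 2, 112), (288, 23, 5, 197), (292, 18, 6, 211), (296, 38, 6, 157), (300, 15, 4, 114)]
300 [(240, 16, 57, 142), (244, 16, 30, 93), (248, 17, 25, 92), (252, 20, 25, 91), (256, 21, 28, 92), (260, 15, 28, 92), (264, 17, 20, 88), (268, 18, 49, 62), (272, 15, 23, 90), (276, 17, 23, 100), (280, 15, 15, 103), (284, 24, 11, 116), (288, 30, 8, 195), (292, 30, 5, 201), (296, 30, 7, 148), (300, 24, 11, 112)]
350 [(240, 20, 85, 234), (244, 18, 91, 177), (248, 12, 29, 87), (252, 12, 14, 88), (256, 20, 25, 90), (260, 20, 25, 92), (264, 18, 32, 96), (268, 13, 19, 93), (272, 18, 51, 65), (276, 18, 27, 94), (280, 23, 23, 101), (284, 24, 12, 108), (288, 30, 4, 190), (292, 15, 5, 201), (296, 18, 8, 155), (300, 30, 9, 110)]
[(250, 19, 64, 32), (256, 13, 64, 36), (262, 18, 70, 44), (268, 18, 64, 52), (274, 14, 45, 63), (280, 15, 25, 103), (286, 20, 14, 112), (292, 12, 11, 112), (298, 18, 9, 141), (304, 30, 8, 197), (310, 20, 4, 201), (316, 30, 4, 205), (322, 24, 6, 207), (328, 30, 4, 207), (334, 50, 4, 205), (340, 30, 4, 201), (346, 23, 5, 200), (352, 38, 5, 200), (358, 30, 5, 193), (364, 36, 13, 100), (370, 9, 50, 36), (376, 12, 49, 26), (382, 30, 12, 21), (388, 174, 75, 17), (394, 120, 43, 12)]
0 (np.float64(324.45109591734274), np.float64(269.4514213781444))
-0.004 (np.float64(324.3961209925253), np.float64(279.02442659111904))
-0.008 (np.float64(324.3419731140426), np.float64(288.4534148927358))
```

Canister gripped (width 42 mm), lid edge at v≈266 agrees with y≈-0.349. Lift and carry.

Request:
jog_arm(moves=[0, 0, -0.15, 0, 0, 0, -1, 0, 0, -0.3, 0, 0, 0, -1, 0, 0, -0.45, 0, 0, 0, -1, 0.1, 0.1, -0.48, 0, 0, 0, -1, 0.22, 0.22, -0.48, 0, 0, 0, -1, 0.35, 0.35, -0.48, 0, 0, 0, -1, 0.47, 0.47, -0.48, 0, 0, 0, -1, 0.5, 0.52, -0.48, 0, 0, 0, -1])

```text
time: 30.75
position: [0.5969, -0.1949, 0.1504]
tool_rot: [-2.21, -2.231, -0.003]
ft_force: [-0.3, 0.3, -1.1]
grip_width: 0.49
grip_force: 20.0
```

```bash
python3 - <<'E'
from h import *
plan((.6212,-.1707,.13,0),(.6212,-.1707,.06,0))
E
```

```text
now [ 0.5969 -0.1949  0.1504] yaw 0.6 t 30.75
[0.08, 0.082, 0.068] [0.0, -0.002, 0.009]
[0.079, 0.082, 0.301] [0.0, -0.002, 0.009]
```

Request:
jog_arm(moves=[0.08, 0.078, 0, 0, 0, 0, -1, 0.08, 0.078, 0.05, 0, 0, 0, -1, 0.08, 0.078, 0.12, 0, 0, 0, -1, 0.08, 0.078, 0.2, 0, 0, 0, -1, 0.08, 0.078, 0.25, 0, 0, 0, -1, 0.08, 0.078, 0.27, 0, 0, 0, -1, 0.08, 0.078, 0.28, 0, 0, 0, -1, 0.08, 0.078, 0.28, 0, 0, 0, -1])

```text
time: 31.75
position: [0.6187, -0.1759, 0.0672]
tool_rot: [2.217, 2.225, 0.0]
ft_force: [0.0, -0.1, -1.5]
grip_width: 0.488
grip_force: 20.0
```

```bash
python3 - <<'E'
from h import *
plan((.6212,-.1707,.055,0),(.6212,-.1707,.052,0))
E
```

```text
now [ 0.6187 -0.1759  0.0672] yaw 0.2 t 31.75
[0.017, 0.008, 0.041] [0.001, 0.0, 0.003]
[0.017, 0.008, 0.051] [0.001, 0.0, 0.003]
```

Request:
jog_arm(moves=[0.017, 0.008, 0.01, 0, 0, 0, -1, 0.017, 0.008, 0.02, 0, 0, 0, -1, 0.017, 0.008, 0.03, 0, 0, 0, -1, 0.017, 0.008, 0.036, 0, 0, 0, -1, 0.017, 0.008, 0.042, 0, 0, 0, -1, 0.017, 0.008, 0.045, 0, 0, 0, -1, 0.017, 0.008, 0.045, 0, 0, 0, -1, 0.017, 0.008, 0.045, 0, 0, 0, -1])

```text
time: 32.75
position: [0.6208, -0.1706, 0.0533]
tool_rot: [2.217, 2.225, 0.0]
ft_force: [0.1, 0.8, -1.4]
grip_width: 0.489
grip_force: 20.0
```

Request:
jog_arm(moves=[0, 0, 0.003, 0, 0, 0, -1, 0, 0, 0.006, 0, 0, 0, -1, 0, 0, 0.006, 0, 0, 0, -1, 0, 0, 0.006, 0, 0, 0, -1, 0, 0, 0.006, 0, 0, 0, -1, 0, 0, 0.006, 0, 0, 0, -1, 0, 0, 0.006, 0, 0, 0, -1, 0, 0, 0.006, 0, 0, 0, -1])

```text
time: 33.75
position: [0.6209, -0.1706, 0.0517]
tool_rot: [2.217, 2.225, -0.0]
ft_force: [-0.9, 1.4, 5.8]
grip_width: 0.489
grip_force: 20.0
```

Request:
jog_arm(moves=[0, 0, 0, 0, 0, 0, 1, 0, 0, 0, 0, 0, 0, 1, 0, 0, 0, 0, 0, 0, 1, 0, 0, 0, 0, 0, 0, 1, 0, 0, -0.06, 0, 0, 0, 1, 0, 0, -0.18, 0, 0, 0, 1, 0, 0, -0.34, 0, 0, 0, 1, 0, 0, -0.4, 0, 0, 0, 1])

```text
time: 34.75
position: [0.6228, -0.1704, 0.1761]
tool_rot: [2.213, 2.222, 0.005]
ft_force: [-0.2, -0.2, 0.0]
grip_width: 1.0
grip_force: 0.0
```

```bash
python3 - <<'E'
from h import *
snap('side','s5');blob('s5',(50,60,20),(85,255,255),.01,(320,150,400,260));print([np.round(proj('s5',[.6212,-.1707,z]),1).tolist() for z in (.045,.11)])
blob('s5',(0,0,140),(180,30,255),.11,(330,140,390,215))
plan((.46,.09,.13,0),(.46,.09,.13,-30))
E
```

```text
s5 circle [356.8 206. ] 11.2 bbox (346, 200, 23, 17) [ 0.6386 -0.1933  0.01  ]
[[357.2, 202.9], [358.8, 182.2]]
s5 circle [357.5 185. ] 8.2 bbox (350, 179, 16, 13) [ 0.6167 -0.1605  0.11  ]
now [ 0.6232 -0.1706  0.177 ] yaw 0.2 t 34.8
[0.871, -0.542, 0.151] [0.007, 0.002, 0.004]
[0.871, -0.542, 0.151] [0.007, 0.0, 0.504]
```

Request:
jog_arm(moves=[0.15, -0.09, 0, 0, 0, 0, 1, 0.3, -0.18, 0, 0, 0, 0, 1, 0.46, -0.28, 0.08, 0, 0, 0, 1, 0.62, -0.38, 0.15, 0, 0, 0, 1, 0.78, -0.48, 0.15, 0, 0, 0, 1, 0.87, -0.54, 0.15, 0, 0, 0, 1, 0.87, -0.54, 0.15, 0, 0, 0, 1, 0.87, -0.54, 0.15, 0, 0, 0, 1])

```text
time: 35.8
position: [0.4579, 0.0889, 0.1261]
tool_rot: [2.218, 2.224, -0.001]
ft_force: [-0.2, 0.3, -0.6]
grip_width: 0.999
grip_force: 0.0
```

```bash
python3 - <<'E'
from h import *
snap('wrist','w9');im=cv2.imread('pics/w9.png');hs=cv2.cvtColor(im,cv2.COLOR_BGR2HSV)
u,v=np.round(proj('w9',[.433,.181,.03])).astype(int);print(u,v)
m=cv2.inRange(hs,(0,0,0),(180,255,60));m[268:]=0
n,l,st,ce=cv2.connectedComponentsWithStats(m)
for i in range(1,n):
  if st[i,4]>300: print(st[i],ce[i].round(1),px('w9',*ce[i],.03).round(4))
m=cv2.inRange(hs,(0,0,120),(180,30,255));m[268:]=0
n,l,st,ce=cv2.connectedComponentsWithStats(m)
for i in range(1,n):
  if st[i,4]>300: print('s',st[i],ce[i].round(1),px('w9',*ce[i],.03).round(4))
plan((.433,.181,.12,-36),(.433,.181,.12,-72))
E
```

```text
290 109
[ 325   52   56   77 2950] [354.5  90.1] [0.4811 0.1942 0.03  ]
[ 202  106   49   62 1529] [222.8 139.3] [0.3806 0.1585 0.03  ]
s [  395     0   245   268 40416] [510.1 128.3] [0.6007 0.1672 0.03  ]
s [ 247   82   89   56 2531] [291.2 109.8] [0.4338 0.1802 0.03  ]
now [0.4581 0.0887 0.1261] yaw 0.1 t 35.85
[0.308, -0.083, 0.02] [-0.0, 0.0, 0.602]
[0.308, -0.083, 0.02] [-0.0, 0.0, 1.202]
```

Handle centre found at (.434,.180), agreeing with the side view.

Request:
jog_arm(moves=[0.1, -0.03, 0, 0, 0, 0.15, 1, 0.2, -0.06, 0, 0, 0, 0.3, 1, 0.304, -0.08, 0, 0, 0, 0.45, 1, 0.304, -0.08, 0, 0, 0, 0.6, 1, 0.304, -0.08, 0, 0, 0, 0.75, 1, 0.304, -0.08, 0, 0, 0, 0.9, 1, 0.304, -0.08, 0, 0, 0, 1, 0.8, 0.304, -0.08, 0, 0, 0, 1, 0.6])

```text
time: 36.85
position: [0.434, 0.1801, 0.1261]
tool_rot: [-3.033, -0.817, 0.001]
ft_force: [0.5, -0.9, -1.4]
grip_width: 0.866
grip_force: 0.0
```

```bash
python3 - <<'E'
from h import *
print(ctrl.get_state()['joint_positions'])
plan((.434,.180,.05,-71),(.434,.180,-.013,-71))
E
```

```text
[ 0.6499835   0.04043232 -1.10204238  1.94229378  0.03794942  1.18164026
 -1.51050312]
now [0.434  0.1801 0.1261] yaw -59.8 t 36.85
[-0.0, 0.0, 0.254] [-0.001, 0.0, 0.186]
[-0.0, 0.001, 0.464] [-0.001, 0.0, 0.186]
```

Request:
jog_arm(moves=[0, 0, 0.05, 0, 0, 0.18, 0.6, 0, 0, 0.12, 0, 0, 0.186, 0.6, 0, 0, 0.22, 0, 0, 0.186, 0.6, 0, 0, 0.32, 0, 0, 0.186, 0.6, 0, 0, 0.42, 0, 0, 0.186, 0.6, 0, 0, 0.46, 0, 0, 0.186, 0.6, 0, 0, 0.464, 0, 0, 0.186, 0.6, 0, 0, 0.464, 0, 0, 0.186, -1], newtons=45)

```text
time: 37.85
position: [0.4344, 0.1812, -0.012]
tool_rot: [-3.098, -0.52, -0.002]
ft_force: [0.8, 0.9, -0.5]
grip_width: 0.748
grip_force: 0.0
```

Request:
jog_arm(moves=[0, 0, 0, 0, 0, 0, -1, 0, 0, 0, 0, 0, 0, -1, 0, 0, 0, 0, 0, 0, -1, 0, 0, 0, 0, 0, 0, -1, 0, 0, 0, 0, 0, 0, -1, 0, 0, 0, 0, 0, 0, -1, 0, 0, 0, 0, 0, 0, -1, 0, 0, 0, 0, 0, 0, -1])

```text
time: 38.85
position: [0.4338, 0.1802, -0.0128]
tool_rot: [3.097, 0.519, 0.0]
ft_force: [1.2, -4.5, 4.4]
grip_width: 0.287
grip_force: 45.0
```

```bash
python3 - <<'E'
from h import *
print(ctrl.get_state()['joint_positions'])
a=np.radians(-8.8);x=np.array([np.cos(a),np.sin(a)]);y=np.array([-x[1],x[0]]);c=np.array([.608,.1545])
print('wide',c+.03*x,'narrow',c-.045*x)
print('w5 near corners',px('w5',430,54,.012),px('w5',617,87,.012))
plan((.5,.17,.1,-40),(.637,.15,.1,-11))
E
```

```text
[ 0.47853159  0.31227057 -1.01491804  2.0759332   0.33432586  0.9248271
 -1.95891758]
wide [0.63764685 0.14991042] narrow [0.56352972 0.16138436]
w5 near corners [0.52029759 0.06416379 0.012     ] [0.66887315 0.04101385 0.012     ]
now [ 0.4338  0.1802 -0.0128] yaw -71.0 t 38.85
[0.197, 0.105, -0.376] [0.001, 0.0, -0.516]
[0.607, 0.316, -0.376] [0.001, 0.001, -1.0]
```

Request:
jog_arm(moves=[0, 0, -0.08, 0, 0, 0, -1, 0, 0, -0.2, 0, 0, 0, -1, 0, 0, -0.32, 0, 0, -0.1, -1, 0.1, 0.05, -0.38, 0, 0, -0.25, -1, 0.2, 0.1, -0.38, 0, 0, -0.4, -1, 0.33, 0.17, -0.38, 0, 0, -0.57, -1, 0.47, 0.25, -0.38, 0, 0, -0.74, -1, 0.6, 0.31, -0.38, 0, 0, -0.9, -1])

```text
time: 39.85
position: [0.6344, 0.1518, 0.099]
tool_rot: [-2.517, -1.875, 0.003]
ft_force: [-0.2, 0.9, -3.7]
grip_width: 0.283
grip_force: 45.0
```

Request:
jog_arm(moves=[0, 0, 0, 0, 0, 0, -1, 0, 0, 0, 0, 0, 0, -1, 0, 0, 0, 0, 0, 0, -1, 0, 0, 0, 0, 0, 0, -1, 0, 0, 0, 0, 0, 0, -1, 0, 0, 0, 0, 0, 0, -1, 0, 0, 0, 0, 0, 0, -1, 0, 0, 0, 0, 0, 0, -1])

```text
time: 40.85
position: [0.634, 0.1518, 0.1011]
tool_rot: [2.525, 1.87, -0.0]
ft_force: [0.2, -0.9, -4.3]
grip_width: 0.29
grip_force: 45.0
```

```bash
python3 - <<'E'
from h import *
s=ctrl.get_state();print(s['grip_width'],s['ft_force'])
plan((.638,.149,.06,-8.6),(.638,.149,.0,-8.6))
E
```

```text
0.29049845748519393 [ 0.15940615 -0.88478105 -4.34831114]
now [0.634  0.1518 0.1011] yaw -17.0 t 40.85
[-0.005, 0.015, 0.137] [0.0, 0.0, -0.139]
[-0.005, 0.015, 0.337] [0.0, 0.0, -0.139]
```

Request:
jog_arm(moves=[-0.005, 0.015, 0, 0, 0, -0.139, -1, -0.005, 0.015, 0.08, 0, 0, -0.139, -1, -0.005, 0.015, 0.16, 0, 0, -0.139, -1, -0.005, 0.015, 0.24, 0, 0, -0.139, -1, -0.005, 0.015, 0.3, 0, 0, -0.139, -1, -0.005, 0.015, 0.32, 0, 0, -0.139, -1, -0.005, 0.015, 0.33, 0, 0, -0.139, -1, -0.005, 0.015, 0.33, 0, 0, -0.139, -1])

```text
time: 41.85
position: [0.6383, 0.1493, 0.0027]
tool_rot: [2.382, 2.048, 0.001]
ft_force: [-0.5, -0.4, -3.9]
grip_width: 0.287
grip_force: 45.0
```

```bash
python3 - <<'E'
from h import *
print(ctrl.get_state()['ft_force'])
plan((.638,.149,-.0085,-8.6))
E
```

```text
[-0.5187841  -0.35264745 -3.85162924]
now [0.6383 0.1493 0.0027] yaw -8.6 t 41.85
[-0.001, -0.001, 0.037] [0.001, -0.0, -0.0]
```

Request:
jog_arm(moves=[0, 0, 0.01, 0, 0, 0, -1, 0, 0, 0.02, 0, 0, 0, -1, 0, 0, 0.028, 0, 0, 0, -1, 0, 0, 0.034, 0, 0, 0, -1, 0, 0, 0.036, 0, 0, 0, -1, 0, 0, 0.036, 0, 0, 0, -1, 0, 0, 0.036, 0, 0, 0, -1, 0, 0, 0.036, 0, 0, 0, -1])

```text
time: 42.85
position: [0.6379, 0.1491, -0.0086]
tool_rot: [2.382, 2.048, 0.0]
ft_force: [-0.8, -1.0, -3.7]
grip_width: 0.281
grip_force: 45.0
```

Request:
jog_arm(moves=[0, 0, 0, 0, 0, 0, 0, 0, 0, 0, 0, 0, 0, 0, 0, 0, 0, 0, 0, 0, 0, 0, 0, 0, 0, 0, 0, 0, 0, 0, -0.05, 0, 0, 0, 0, 0, 0, -0.15, 0, 0, 0, 0, 0, 0, -0.3, 0, 0, 0, 0, 0, 0, -0.45, 0, 0, 0, 0])

```text
time: 43.85
position: [0.6378, 0.1493, 0.1287]
tool_rot: [2.381, 2.049, 0.001]
ft_force: [0.3, 0.2, 0.5]
grip_width: 0.502
grip_force: 0.0
```

```bash
python3 - <<'E'
from h import *
s=ctrl.get_state();print(s['grip_width'],s['ft_force'])
plan((.53,-.02,.15,-8.6),(.46,-.1,.15,-30),(.44,-.22,.15,0))
E
```

```text
0.5021363351831797 [0.27569648 0.16992587 0.52124495]
now [0.6378 0.1493 0.1287] yaw -8.6 t 43.85
[-0.612, -0.271, -0.071] [0.001, -0.0, 0.0]
[-0.91, -0.462, -0.072] [0.001, -0.0, 0.357]
[-1.316, -0.468, -0.072] [0.001, -0.0, -0.143]
```

Request:
jog_arm(moves=[-0.14, -0.06, -0.07, 0, 0, 0, 0, -0.28, -0.12, -0.07, 0, 0, 0, 0, -0.42, -0.18, -0.07, 0, 0, 0, 0, -0.56, -0.25, -0.07, 0, 0, 0, 0, -0.7, -0.33, -0.07, 0, 0, 0, 0, -0.83, -0.41, -0.07, 0, 0, 0, 0, -0.95, -0.47, -0.07, 0, 0, 0, 0, -1, -0.5, -0.07, 0, 0, 0, 0])

```text
time: 44.85
position: [0.4433, -0.1275, 0.1476]
tool_rot: [2.384, 2.043, -0.005]
ft_force: [-0.0, 1.1, -0.7]
grip_width: 0.499
grip_force: 0.0
```

```bash
python3 - <<'E'
from h import *
plan((.45,-.24,.14,-8.6),(.45,-.24,.14,-20))
snap('side','s6')
a=px
E
```

```text
now [ 0.4433 -0.1275  0.1476] yaw -8.8 t 44.85
[-0.367, 0.08, 0.027] [-0.001, 0.003, -0.003]
[-0.367, 0.08, 0.027] [-0.0, 0.003, 0.187]
```

Request:
jog_arm(moves=[-0.14, 0.03, 0, 0, 0, 0, 1, -0.28, 0.06, 0, 0, 0, 0, 1, -0.36, 0.08, 0.02, 0, 0, 0, 1, -0.36, 0.08, 0.02, 0, 0, 0, 1, -0.36, 0.08, 0.02, 0, 0, 0, 1, -0.36, 0.08, 0.02, 0, 0, 0, 1, -0.36, 0.08, 0.02, 0, 0, 0, 1, -0.36, 0.08, 0.02, 0, 0, 0, 1])

```text
time: 45.9
position: [0.4522, -0.2353, 0.1415]
tool_rot: [2.381, 2.048, -0.001]
ft_force: [0.4, -0.4, -0.9]
grip_width: 0.996
grip_force: 0.0
```

```bash
python3 - <<'E'
from h import *
snap('wrist','w10');im=cv2.imread('pics/w10.png');hs=cv2.cvtColor(im,cv2.COLOR_BGR2HSV)
c=np.round(proj('w10',[.434,-.17,.05])).astype(int);print(c)
m=cv2.inRange(hs,(0,0,0),(180,255,60));m[268:]=0;m[:,:c[0]-120]=0;m[:,c[0]+120:]=0
n,l,st,ce=cv2.connectedComponentsWithStats(m)
for i in range(1,n):
  if st[i,4]>60: print(st[i],ce[i].round(1),px('w10',*ce[i],.058).round(4))
plan((.434,-.17,.12,-53))
a=im[:300];b=cv2.resize(cv2.imread('pics/s6.png')[150:350,200:400],None,fx=1.5,fy=1.5,interpolation=2)
o=np.zeros((600,640,3),np.uint8);o[:300]=a;o[300:,:300]=b;cv2.imwrite('pics/v10.png',o)
E
```

```text
[287 150]
[292 104  36  36 746] [310.1 121.8] [ 0.4553 -0.1527  0.058 ]
[275 124  37  34 729] [292.3 141.7] [ 0.4401 -0.1646  0.058 ]
[242 169  23  25 194] [252.8 182.4] [ 0.4052 -0.1896  0.058 ]
now [ 0.4522 -0.2354  0.1415] yaw -8.6 t 45.95
[0.207, -0.092, 0.071] [0.0, 0.001, 0.74]
```

Request:
jog_arm(moves=[0.1, -0.05, 0, 0, 0, 0.15, 0.3, 0.203, -0.098, 0, 0, 0, 0.3, 0.3, 0.203, -0.098, 0.03, 0, 0, 0.45, 0.3, 0.203, -0.098, 0.07, 0, 0, 0.6, 0.3, 0.203, -0.098, 0.07, 0, 0, 0.743, 0.3, 0.203, -0.098, 0.07, 0, 0, 0.743, 0.3, 0.203, -0.098, 0.07, 0, 0, 0.743, 0.3, 0.203, -0.098, 0.07, 0, 0, 0.743, 0.3])

```text
time: 46.95
position: [0.4323, -0.1709, 0.1205]
tool_rot: [2.98, 0.994, 0.0]
ft_force: [-0.2, 0.5, 0.5]
grip_width: 0.653
grip_force: 0.0
```

```bash
python3 - <<'E'
from h import *
s=ctrl.get_state();print(s['grip_width'],s['joint_positions'])
plan((.432,-.1705,-.006,-53.2))
E
```

```text
0.6528402481928213 [ 1.5969802   0.04905711 -1.28115479  1.958042    0.05130357  1.16978464
 -0.63087678]
now [ 0.4323 -0.1709  0.1205] yaw -53.1 t 46.95
[0.0, -0.002, 0.422] [0.0, 0.0, 0.001]
```

Request:
jog_arm(moves=[0, 0, 0.06, 0, 0, 0, 0.3, 0, 0, 0.14, 0, 0, 0, 0.3, 0, 0, 0.24, 0, 0, 0, 0.3, 0, 0, 0.34, 0, 0, 0, 0.3, 0, 0, 0.4, 0, 0, 0, 0.3, 0, 0, 0.42, 0, 0, 0, 0.3, 0, 0, 0.422, 0, 0, 0, -1, 0, 0, 0.422, 0, 0, 0, -1], newtons=20)

```text
time: 47.95
position: [0.4329, -0.1713, -0.0055]
tool_rot: [2.98, 0.992, 0.001]
ft_force: [0.7, -0.5, -0.4]
grip_width: 0.506
grip_force: 0.0
```

Request:
jog_arm(moves=[0, 0, 0, 0, 0, 0, -1, 0, 0, 0, 0, 0, 0, -1, 0, 0, 0, 0, 0, 0, -1, 0, 0, 0, 0, 0, 0, -1, 0, 0, 0, 0, 0, 0, -1, 0, 0, 0, 0, 0, 0, -1, 0, 0, -0.1, 0, 0, 0, -1, 0, 0, -0.2, 0, 0, 0, -1])

```text
time: 48.95
position: [0.4317, -0.1704, 0.0539]
tool_rot: [-2.979, -0.992, 0.001]
ft_force: [-0.1, -0.4, -0.9]
grip_width: 0.321
grip_force: 20.0
```

```bash
python3 - <<'E'
from h import *
s=ctrl.get_state();print(s['grip_width'],s['ft_force'],s['joint_positions'])
plan((.48,-.05,.12,-30),(.5,.05,.12,-8.6))
E
```

```text
0.32073384059472293 [-0.08622763 -0.4410141  -0.93368683] [ 1.48543531  0.21763    -1.24152334  2.0309129   0.23641356  1.0526359
 -0.79550736]
now [ 0.4317 -0.1704  0.0539] yaw -53.2 t 48.95
[0.369, -0.225, -0.22] [-0.001, -0.0, -0.386]
[0.623, -0.452, -0.22] [-0.001, -0.001, -0.743]
```

Request:
jog_arm(moves=[0.05, -0.03, -0.12, 0, 0, 0, -1, 0.15, -0.1, -0.22, 0, 0, -0.1, -1, 0.26, -0.17, -0.22, 0, 0, -0.22, -1, 0.37, -0.24, -0.22, 0, 0, -0.34, -1, 0.46, -0.32, -0.22, 0, 0, -0.46, -1, 0.54, -0.39, -0.22, 0, 0, -0.6, -1, 0.62, -0.45, -0.22, 0, 0, -0.743, -1, 0.62, -0.45, -0.22, 0, 0, -0.743, -1])

```text
time: 49.95
position: [0.5, 0.0518, 0.1195]
tool_rot: [-2.375, -2.054, -0.002]
ft_force: [-0.1, -0.5, -2.1]
grip_width: 0.32
grip_force: 20.0
```

```bash
python3 - <<'E'
from h import *
plan((.564,.16,.12,-8.6),(.564,.16,.03,-8.6))
E
```

```text
now [0.5    0.0518 0.1195] yaw -8.3 t 49.95
[0.388, 0.159, -0.001] [-0.0, -0.002, 0.005]
[0.387, 0.159, 0.299] [-0.0, -0.002, 0.005]
```

Request:
jog_arm(moves=[0.14, 0.055, 0, 0, 0, 0, -1, 0.28, 0.11, 0, 0, 0, 0, -1, 0.387, 0.158, 0, 0, 0, 0.005, -1, 0.387, 0.158, 0.08, 0, 0, 0.005, -1, 0.387, 0.158, 0.18, 0, 0, 0.005, -1, 0.387, 0.158, 0.28, 0, 0, 0.005, -1, 0.387, 0.158, 0.33, 0, 0, 0.005, -1, 0.387, 0.158, 0.33, 0, 0, 0.005, -1])

```text
time: 50.95
position: [0.5639, 0.1553, 0.0198]
tool_rot: [-2.388, -2.04, 0.003]
ft_force: [0.0, -0.2, -0.8]
grip_width: 0.322
grip_force: 20.0
```

```bash
python3 - <<'E'
from h import *
plan((.564,.16,-.0018,-8.6))
E
```

```text
now [0.5639 0.1553 0.0198] yaw -9.0 t 50.95
[0.016, -0.002, 0.072] [-0.002, 0.001, -0.007]
```

Request:
jog_arm(moves=[0.01, -0.001, 0.01, 0, 0, 0, -1, 0.01, -0.001, 0.02, 0, 0, 0, -1, 0.01, -0.001, 0.035, 0, 0, 0, -1, 0.01, -0.001, 0.05, 0, 0, 0, -1, 0.01, -0.001, 0.06, 0, 0, 0, -1, 0.01, -0.001, 0.068, 0, 0, 0, -1, 0.01, -0.001, 0.071, 0, 0, 0, -1, 0.01, -0.001, 0.071, 0, 0, 0, -1])

```text
time: 51.95
position: [0.5647, 0.1594, -0.0006]
tool_rot: [2.387, 2.042, -0.0]
ft_force: [0.0, 0.6, -1.3]
grip_width: 0.324
grip_force: 20.0
```

```bash
python3 - <<'E'
from h import *
print(ctrl.get_state()['ft_force'])
plan((.564,.159,-.0018,-8.6))
E
```

```text
[ 0.00411938  0.55517079 -1.32849347]
now [ 0.5647  0.1594 -0.0006] yaw -8.9 t 51.95
[-0.002, -0.002, 0.004] [-0.0, 0.0, -0.005]
```

Request:
jog_arm(moves=[0, 0, 0.002, 0, 0, 0, -1, 0, 0, 0.004, 0, 0, 0, -1, 0, 0, 0.004, 0, 0, 0, -1, 0, 0, 0.004, 0, 0, 0, -0.1, 0, 0, 0.004, 0, 0, 0, -0.1, 0, 0, 0.004, 0, 0, 0, -0.1, 0, 0, 0.004, 0, 0, 0, -0.1, 0, 0, -0.05, 0, 0, 0, -0.1])

```text
time: 52.95
position: [0.5637, 0.1589, 0.014]
tool_rot: [-2.386, -2.042, 0.003]
ft_force: [-0.5, -1.0, 1.0]
grip_width: 0.449
grip_force: 0.0
```

Request:
jog_arm(moves=[0, 0, -0.12, 0, 0, 0, -0.1, 0, 0, -0.25, 0, 0, 0, -0.1, 0, 0, -0.4, 0, 0, 0, -0.1, 0, 0, -0.5, 0, 0, 0, -0.1, 0.1, -0.1, -0.6, 0, 0, 0, -0.1, 0.2, -0.2, -0.6, 0, 0, 0, -0.1, 0.3, -0.3, -0.6, 0, 0, 0, -0.1, 0.3, -0.3, -0.6, 0, 0, 0, -0.1])

```text
time: 53.95
position: [0.4867, 0.2665, 0.1961]
tool_rot: [2.379, 2.051, 0.003]
ft_force: [0.0, -0.3, 0.3]
grip_width: 0.444
grip_force: 0.0
```

```bash
python3 - <<'E'
from h import *
snap('side','s7');snap('scene','c7')
a=cv2.resize(cv2.imread('pics/s7.png')[130:360,190:500],None,fx=2.1,fy=2.1,interpolation=2);b=cv2.resize(cv2.imread('pics/c7.png')[140:300,130:430],None,fx=1.9,fy=1.9,interpolation=2)[:,:]
b=cv2.resize(cv2.imread('pics/c7.png')[180:300,220:430],None,fx=.99,fy=.99)
o=np.zeros((a.shape[0]+b.shape[0],a.shape[1],3),np.uint8);o[:a.shape[0]]=a;o[a.shape[0]:,:b.shape[1]]=b;print(o.shape);cv2.imwrite('pics/v11.png',o)
E
```

```text
(602, 651, 3)
```

View pics/v11.png

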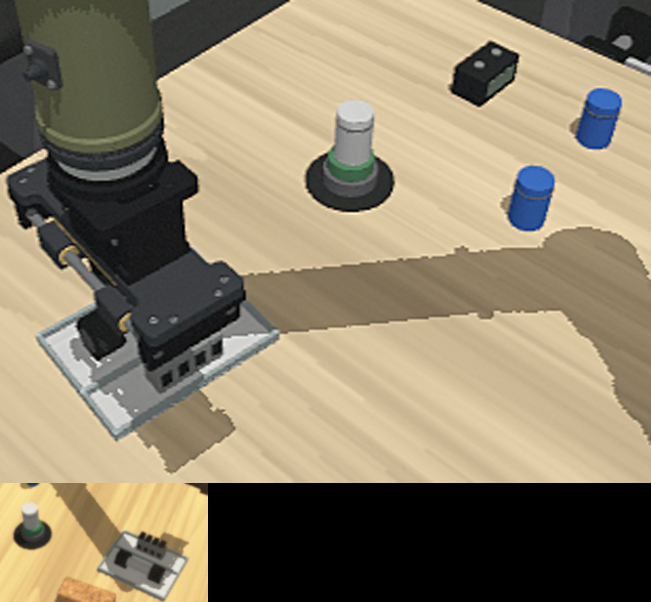

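The picture shows the stack upright and centred on the pad (350,150). In the tray, the exerciser stands buttons-up in the narrower compartment and the dumbbell lies in the wider one, with the gripper clear.

```bash
python3 -c "
from bench import ctrl;print(ctrl.close_job())"
```

```text
the job is handed in; nothing more can be done
None
```

Both kits are made up and the job is handed in at about 54 s: the plate, ring and canister are stacked on the pad, and the dumbbell and the upright finger exerciser are in their tray compartments. I checked both kits by camera before handing in, but no verdict came back.

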